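# Clamp the sound box in the tilting vise

## Robot

A 6-joint arm with a two-finger parallel gripper is mounted at the origin on the work surface. World frame = base frame: x ahead of the robot, y to its left, z up, the work surface at z = 0. Lengths are in mm, angles in rad, forces in N, time in s.
With the tool pointing down it reaches from about 300 to 775 mm from the base axis. Payload 14.6 kg.
Tool frame: the origin (TCP) lies midway between the tips of the shut fingers; the grasp point (between the pads) lies 19 mm behind it (manip.hold_point_z is the distance from the TCP to the grasp point, in mm); z points along the fingers, y is the direction in which the jaws open and shut (so a half turn about z gives the same grasp; the last joint's range is limited). The gripper opens to 94 mm and grips with 3 to 60 N. Pads are 16 mm wide; open, the fingers measure 119 mm over their backs; the gripper's body (75 mm by 177 mm) begins 78 mm behind the grasp point.
Start: joints at [-1.193, 0.3, 1.521, -0, 1.321, -0.067], TCP at [236.644, -496.476, 171.446] pointing down, gripper open.
Joint ranges: [-3.03, 3.03], [-0.79, 2.21], [0.23, 2.52], [-1.04, 4.18], [0, 3.07], [-2.55, 2.55]. Speed limits (rad/s): [2.22, 2.22, 2.57, 3.14, 3.14, 3.14].

## Interface

Orientations are given as [roll, pitch, yaw] about the fixed x, y, z axes, in that order (R = Rz(yaw) Ry(pitch) Rx(roll)).
In Python, from cell import manip gives the robot as it stands.
- The arm moves only by the shell command python3 -m crank 'ROWS' [OPENING] [FORCE]. ROWS is JSON, a list of rows, each an object with "offset": the shift along the world's x, y, z in m, a list of three; "spin": the turn about the world's z in degrees. In form: [{"offset": [dx, dy, dz], "spin": spin}, ...]. A call has exactly 8 rows; each row is the pose to reach, as a shift and turn from the pose measured when the call began; what a row does not reach only later rows make up. A row lasts 1/12 s, in which the tool goes at most 41.7 mm and 7.16 degrees, less where a joint would pass 70% of its speed; a pose out of reach is approached as far as the arm can. A call with a gripper value outside its range is refused whole. OPENING is the opening, from 0 (shut) to 1 (fully open), set as the call begins (- or left out, the last holds). The fingers move at their own pace and stop on an object; FORCE is the grip in N (left out, the last holds). Time passes only in rows, so rows that repeat a pose let the fingers close, or fill a call up. It gives the time, the measured TCP pose, the force and the opening at its end, in the units of the state.
- manip.read_state(): the state, without advancing time (a new reading comes with each control period).
- manip.camera(name): name is "scene" or "top" or "wrist"; returns a dict with "pixels" (480x640x3 uint8, red, green, blue), "fx", "fy", "cx", "cy" (pixels), "extrinsics" (4x4, takes a point from world to camera coordinates); the wrist camera has in their place "hand_eye" (4x4, takes a point from camera to tool coordinates, whose origin is the TCP and whose axes are the flange's). Camera axes: x right, y down, z forward; pixel columns grow to the right and rows downward; lengths in mm; the calibration is good to about 2 mm. The wrist camera is an equidistant fisheye: a pixel r from the principal point sees the ray r / f radians off the axis. A picture is of the moment at which its call begins: read the wrist's pose just before it. There is no depth.
- manip.sign_off(): hands the job in, once; it reports no verdict.
Trained networks look in a picture, given as the dict that the camera call returned (one of the last four; its "shot" number tells which), for a name from the list of things; names that differ only in an ending like _2 or _b are one class to them, and where a whole thing is asked for, a point or a joint stands for the part that bears it (a point fixed in the world has none). Each returns a list of dicts, best first, with "conf" (0 to 1); they miss things now and then, are a little off and sometimes report something else, mostly with a low value. They report only what shows in the picture. A call takes as long as a camera call. They do not tell look-alikes from the thing itself.
- manip.search_frame(picture, name): "location" ([x, y, z] in mm, in world coordinates, good to about 4 mm: the middle of the surface that is visible of it).
- manip.masks_of(picture, name): "mask" (480x640 bool, what is visible of it).
The state is a dict: "clock": time; "joints": joint angles; "qd": joint speeds; "effort": joint torques, N m; "eef_pos": TCP position; "eef_rot": TCP orientation; "wrist_force": force on the tool from outside, world axes, zero at the start; "moment": the same for the moment, N m; "finger_gap": finger opening in mm.
Only numpy, scipy, OpenCV 4.12 (cv2) and the standard library are available. Lean on these libraries where they do the work, as an engineer would, in place of code of your own. Each camera call takes 0.05 s, during which the arm holds its last target. There are 200 camera calls.

## Task

Take the larger die-cast aluminium box, which stands on its long edge on the desk, and stand it on that same edge in the tilted vise: flat down on the sloping bed, centred in the width of the jaws. Let it go there, then wind the vise's crank handle clockwise until the padded sliding jaw holds the box firmly against the fixed jaw, and leave it clamped. Do not shift the other things on the desk.

Things in the scene. Friction and masses are not known exactly. Their poses are not given: they have to be found in the camera images.
- box: The larger of two plain die-cast aluminium boxes with a screwed lid: 34 mm thick (its x axis), 119 mm long (y), 94 mm high (z), with two round sockets in its upper edge; about 0.45 kg. It starts standing upright on a long edge. Origin: centre of its underside. It may go into the vise either way round.
- spare: The smaller die-cast box, lying flat: 60 x 112 x 31 mm high, origin at the centre of its underside. Not to be moved.
- vise: Grey tilting machine vise, bolted to the desk, its bed propped at 35 degrees: low end at the fixed jaw, high end at the crank handle. Base plate 200 x 120 mm (162 over the lugs). Origin: on the desk surface, 5 mm from the base plate's centre towards the handle end; x points level towards the handle end, z up.
- bed: The vise's sloping bed. Origin: on its surface, at the foot of the fixed jaw's face, mid width, 77 mm above the desk. x: up the slope to the handle, square to the jaw faces; y: level, along the jaws; z: square out of the bed, 35 degrees off vertical. Jaws: y -50 to 50, 36 mm high. Fixed jaw's face: x = 0, so a box home against it fills x 0 to 34 mm; set down loose, it leans back on that jaw.
- jaw: The sliding jaw, 32 mm thick, 100 mm wide, 36 mm high over the bed; axes as the bed's. Origin: foot of its steel face on the bed's surface. A 10 mm rubber pad covers the face, so the opening between the jaws is this origin's bed x less 10 mm; it starts at 43 to 49 mm. The rubber gives 1 mm per 8 N on meeting the box.
- crank (a joint): Crank angle, rad. Grows when wound clockwise (seen from the handle end, looking at the jaws), closing the jaw 6 mm a turn. At 0 the arm points along the bed's +z and the opening is 64 mm; opening in mm = 64 - 0.955 x angle. The pad meets the box at about 31.4; a stop ends the winding at 36.65. Starts at 15.7 to 22. It stays where left; turning takes about 0.2 N m.
- handle_grip (a point): Middle of the crank's black handgrip, 22 mm diameter, 56 mm long, axis parallel to bed x (points up and outwards at 35 degrees). It goes round on a 60 mm radius, square to bed x, about bed point (202, 0, -11) mm. The 22 mm wide crank arm lies 33 mm from it towards the vise. The handgrip spins freely on its pin: it can be held fast while the crank is wound.
- mouse: Computer mouse, 108 x 60 x 26 mm, on the desk. Not to be moved.
- mug: White mug, 80 mm across, 92 mm high. Not to be moved.
- screwdriver: Screwdriver, 200 mm long, lying on the desk. Not to be moved.
- speaker: Small white loudspeaker, 85 x 90 x 125 mm high. Not to be moved.
- book: Closed hardback book, 240 x 170 x 32 mm. Not to be moved.
- mic: Microphone on a round-footed desk stand, foot 110 mm across, about 240 mm high. Not to be moved.
Not all that is in view belongs to the job. What is shaped like the box but orange or red is not meant.

How it is judged (in metres and radians):
On the way, in this order (a step that is already met when the one before it is completed fails the run):
1. the box stands on the vise bed between the jaws, centred, and has been let go (z of box in the frame of bed between -0.004 and 0.006 m and x of box in the frame of bed between 0.01 and 0.04 m and y of box in the frame of bed between -0.015 and 0.015 m and angle between the z axis of box and the z axis of bed, either way round below 0.12 rad and angle between the x axis of box and the x axis of bed, either way round below 0.12 rad and contact force between the fingers and box below 0.1 N), for 0.2 s.
2. the crank has closed the jaw firmly on the box (contact force between jaw and box above 12 N), for 0.2 s.
At the end, for the whole second after the job is handed in: The box stands on its long edge on the vise bed (within 5 mm of the surface, centred within 15 mm, square within 4 degrees), flat against the fixed jaw, held by the sliding jaw with more than 12 N; box and crank are at rest and let go, and the other things are where they were (contact force between jaw and box above 12 N and z of box in the frame of bed between -0.004 and 0.005 m and x of box in the frame of bed between 0.012 and 0.022 m and y of box in the frame of bed between -0.015 and 0.015 m and angle between the z axis of box and the z axis of bed, either way round below 0.07 rad and angle between the x axis of box and the x axis of bed, either way round below 0.07 rad and linear speed of box below 0.01 m/s and velocity of joint crank between -0.1 and 0.1 rad/s); the robot touches nothing.
It fails at once if the smaller box, mouse, mug, screwdriver, loudspeaker, book or microphone shifted by more than 30 mm (distance of any of spare, mouse, mug, screwdriver, speaker, book, mic from where it was at the start of the episode above 0.03 m).
It also fails if it takes over 72 s, if anything falls off the work surface, if the arm or the gripper's body presses on something with over 40 N, if the wrist force passes 120 N, or if a joint passes its speed limit or range.

## Working session

There is one attempt and no reset: what is moved stays moved. The work goes in short steps, Python scripts to look and compute and a shell command to move; the robot and the scene stay as the last step left them, time stands still between calls to the robot, and variables do not carry over. Pictures are saved under pics/ and viewed, about 8 in all and at most 12, crops included, and the job is handed in when it is done.

```bash
ls; mkdir -p pics; python3 - <<'E'
from cell import manip
import cv2,numpy as np
s=manip.read_state();print({k:np.round(v,3).tolist() for k,v in s.items()})
ims=[]
for n in ["scene","top"]:
    p=manip.camera(n);cv2.imwrite(f"pics/{n}0.png",p["pixels"][:,:,::-1])
    print(n,p["fx"],p["cx"],p["cy"],np.round(p["extrinsics"],3).tolist())
    for o in ["box","spare","vise","bed","jaw","crank","handle_grip","mouse","mug","screwdriver","speaker","book","mic"]:
        r=manip.search_frame(p,o)
        print(o,[(np.round(d["location"]).tolist(),round(d["conf"],2)) for d in r[:3]])
E
```

```text
pics
{'clock': 0.0, 'joints': [-1.193, 0.3, 1.522, -0.0, 1.321, -0.067], 'qd': [-0.001, -0.0, 0.003, -0.001, -0.001, -0.001], 'effort': [0.003, -53.179, -35.273, 0.071, 0.024, -0.0], 'eef_pos': [236.534, -496.197, 170.884], 'eef_rot': [-3.14, -0.0, 0.445], 'wrist_force': [0.76, -0.389, 0.693], 'moment': [0.015, -0.068, -0.007], 'finger_gap': 93.97}
scene 561.3569835120488 327.08729545947165 241.97601720483758 [[0.897, 0.442, -0.016, -518.151], [0.304, -0.642, -0.704, -57.373], [-0.321, 0.626, -0.71, 1611.108], [0.0, 0.0, 0.0, 1.0]]
box [([363.0, 86.0, 66.0], 0.87), ([847.0, 91.0, 69.0], 0.72), ([617.0, 198.0, 76.0], 0.64)]
spare [([440.0, 243.0, 32.0], 0.93), ([564.0, -147.0, 39.0], 0.55)]
vise [([564.0, -151.0, 40.0], 0.78)]
bed [([556.0, -123.0, 145.0], 0.95)]
jaw [([540.0, -98.0, 146.0], 0.64)]
crank [([587.0, -177.0, 183.0], 0.87), ([562.0, -150.0, 40.0], 0.2)]
handle_grip [([585.0, -178.0, 180.0], 0.56)]
mouse [([379.0, -364.0, 21.0], 0.8), ([548.0, -509.0, 9.0], 0.5)]
mug [([622.0, 197.0, 74.0], 0.74), ([312.0, 345.0, 62.0], 0.6)]
screwdriver [([731.0, -41.0, 25.0], 0.72), ([55
[... 267 characters left out ...]
94, -0.016, -0.11, 574.479], [0.109, 0.014, -0.994, 1348.271], [0.0, 0.0, 0.0, 1.0]]
box [([603.0, 216.0, 94.0], 0.94), ([357.0, 91.0, 96.0], 0.89)]
spare [([436.0, 253.0, 27.0], 0.89)]
vise [([546.0, -106.0, 130.0], 0.68)]
bed [([545.0, -103.0, 140.0], 0.76)]
jaw [([542.0, -94.0, 147.0], 0.73)]
crank [([600.0, -178.0, 201.0], 0.78)]
handle_grip [([596.0, -174.0, 199.0], 0.76)]
mouse [([372.0, -353.0, 22.0], 0.75), ([571.0, 457.0, 28.0], 0.48)]
mug [([306.0, 371.0, 38.0], 0.78)]
screwdriver [([726.0, -31.0, 26.0], 0.63), ([374.0, -356.0, 22.0], 0.48), ([434.0, 254.0, 31.0], 0.31)]
speaker [([768.0, 240.0, 125.0], 0.79)]
book [([574.0, 457.0, 29.0], 0.97)]
mic [([534.0, -497.0, 132.0], 0.59)]
```

View pics/scene0.png

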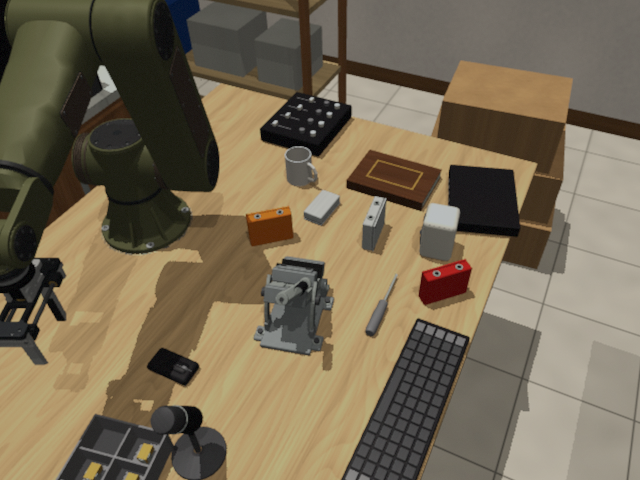

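View pics/top0.png

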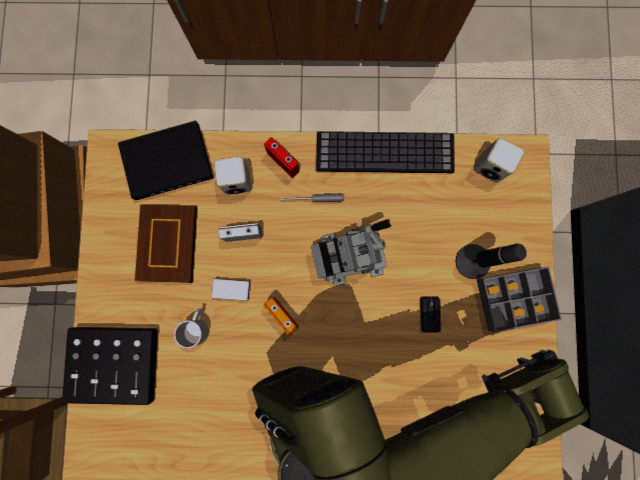

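Scene view: the candidates are the aluminium upright box (scene 374,223; top 240,231), the orange box (scene 270,226) and the red box (scene 445,283). The flat light box (scene 322,207) is the spare. The plain aluminium upright one fits the description. Next I'll fit it from its masks and check an enlarged crop while the arm is clear.

```bash
cat > h.py <<'E'
import numpy as np,cv2
from cell import manip
from scipy.spatial.transform import Rotation as Ro
from scipy.optimize import minimize,least_squares
def proj(p,X):
    X=np.atleast_2d(X);E=p["extrinsics"];c=X@E[:3,:3].T+E[:3,3]
    return np.c_[p["fx"]*c[:,0]/c[:,2]+p["cx"],p["fy"]*c[:,1]/c[:,2]+p["cy"]]
def wcam(p,s):  # camera->world
    T=np.eye(4);T[:3,:3]=Ro.from_euler("xyz",s["eef_rot"]).as_matrix();T[:3,3]=s["eef_pos"]
    return T@np.array(p["hand_eye"])
def wproj(p,W,X):
    c=(np.atleast_2d(X)-W[:3,3])@W[:3,:3]
    r=np.hypot(c[:,0],c[:,1]);k=np.arctan2(r,c[:,2])/r
    return np.c_[p["fx"]*k*c[:,0]+p["cx"],p["fy"]*k*c[:,1]+p["cy"]]
def boxpts(x,y,yaw,d=(34,119,94)):
    P=np.array([[i*d[0]/2,j*d[1]/2,k*d[2]] for i in(-1,1) for j in(-1,1) for k in(0,1)])
    return P@Ro.from_euler("z",yaw).as_matrix().T+[x,y,0]
def sil(p,pts,f=None):
    m=np.zeros((480*4,640*4),np.uint8);q=(f or (lambda P:proj(p,P)))(pts)
    cv2.fillConvexPoly(m,cv2.convexHull((q*4+1.5).round().astype(np.int32)),255)
    return cv2.resize(m,(640,480),interpolation=cv2.INTER_AREA)/255.
def fitbox(views,x0):  # views: (pic,mask,projfn)
    def c(v):
        return sum(np.abs(sil(p,boxpts(*v[:2],v[2]/30),f)-m).sum() for p,m,f in views)
    best=min((minimize(c,[x0[0],x0[1],30*a],method="Nelder-Mead",options=dict(initial_simplex=[[x0[0],x0[1],30*a],[x0[0]+8,x0[1],30*a],[x0[0],x0[1]+8,30*a],[x0[0],x0[1],30*a+8]])) for a in np.arange(-1.4,1.6,.35)),key=lambda r:r.fun)
    return best.x[0],best.x[1],best.x[2]/30,best.fun
E
python3 - <<'E'
from h import *
V=[]; out=[]
for n in["scene","top"]:
    p=manip.camera(n)
    R=manip.masks_of(p,"box")
    t=[374,223] if n=="scene" else [240,231]
    for r in R:
        ys,xs=np.nonzero(r["mask"]);c=(xs.mean(),ys.mean());print(n,r["conf"],c,len(xs))
        if np.hypot(c[0]-t[0],c[1]-t[1])<20: V.append((p,r["mask"].astype(float),None));break
    c=[(374,223),(300,300)] if n=="scene" else [(240,231),(350,250)]
    for u,v in c:
        a=p["pixels"][v-60:v+60,u-65:u+65,::-1]; out.append(cv2.resize(a,(390,300) if 0 else (390,290),interpolation=cv2.INTER_CUBIC))
r=fitbox(V,(608,207));print(r)
for v in V: 
  print(fitbox([v],(608,207)), v[1].sum())
cv2.imwrite("pics/crop1.png",np.vstack([np.hstack(out[:2]),np.hstack(out[2:])]))
E
```

```text
scene 0.91 (np.float64(373.7317073170732), np.float64(223.25667828106853)) 861
top 0.97 (np.float64(240.34542586750788), np.float64(232.108832807571)) 634
(np.float64(608.2742151392307), np.float64(225.312283625935), np.float64(0.14675990553022492), np.float64(152.76470588235293))
(np.float64(608.1576772216295), np.float64(227.7313664225939), np.float64(0.15665402551570107), np.float64(86.6313725490196)) 861.0
(np.float64(607.3100866176817), np.float64(223.6109331603838), np.float64(0.10572915343612989), np.float64(48.364705882352936)) 634.0
```

View pics/crop1.png

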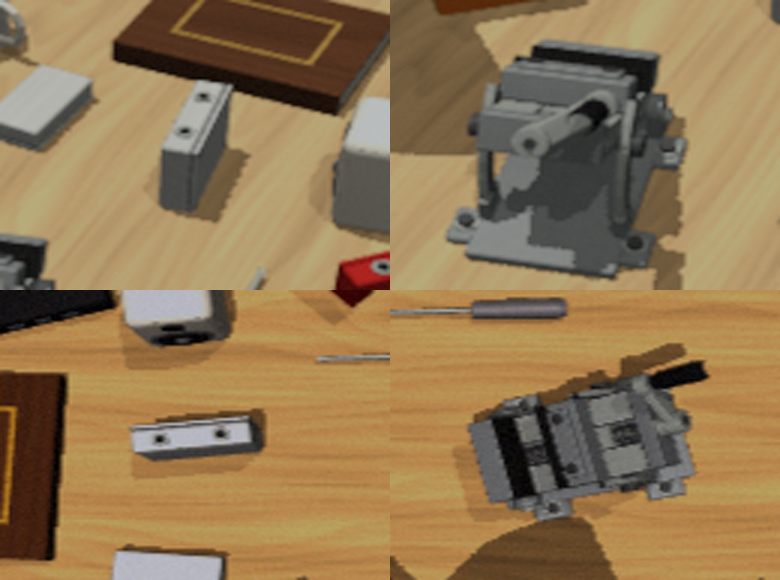

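```bash
python3 -m crank '[{"offset":[0,0.01,0.04],"spin":0},{"offset":[0.01,0.03,0.08],"spin":0},{"offset":[0.03,0.05,0.11],"spin":0},{"offset":[0.05,0.08,0.13],"spin":0},{"offset":[0.07,0.11,0.15],"spin":0},{"offset":[0.09,0.14,0.17],"spin":0},{"offset":[0.11,0.17,0.19],"spin":0},{"offset":[0.13,0.2,0.2],"spin":0}]' 1 20; python3 -m crank '[{"offset":[0.02,0.03,0.01],"spin":0},{"offset":[0.04,0.06,0.02],"spin":0},{"offset":[0.06,0.09,0.03],"spin":0},{"offset":[0.08,0.12,0.04],"spin":0},{"offset":[0.10,0.15,0.05],"spin":0},{"offset":[0.12,0.17,0.05],"spin":0},{"offset":[0.13,0.18,0.05],"spin":0},{"offset":[0.13,0.18,0.05],"spin":0}]'
python3 - <<'E'
from h import *
s=manip.read_state();p=manip.camera("wrist");cv2.imwrite("pics/w1.png",p["pixels"][:,:,::-1])
print(p["fx"],p["cx"],p["cy"],np.round(p["hand_eye"],3).tolist())
E
```

```text
clock: 2.27
eef_pos: [367.3, -295.1, 373.9]
eef_rot: [3.139, -0.001, 0.444]
wrist_force: [-0.3, -0.2, 0.5]
finger_gap: 94.1
clock: 2.93
eef_pos: [498.5, -113.4, 423.0]
eef_rot: [3.14, -0.0, 0.447]
wrist_force: [0.6, -0.5, -0.1]
finger_gap: 94.0
371.64829954431775 321.43611033728223 243.24594429728157 [[0.001, -0.965, -0.262, 76.959], [1.0, 0.001, 0.0, -1.525], [0.0, -0.262, 0.965, -213.036], [0.0, 0.0, 0.0, 1.0]]
```

View pics/w1.png

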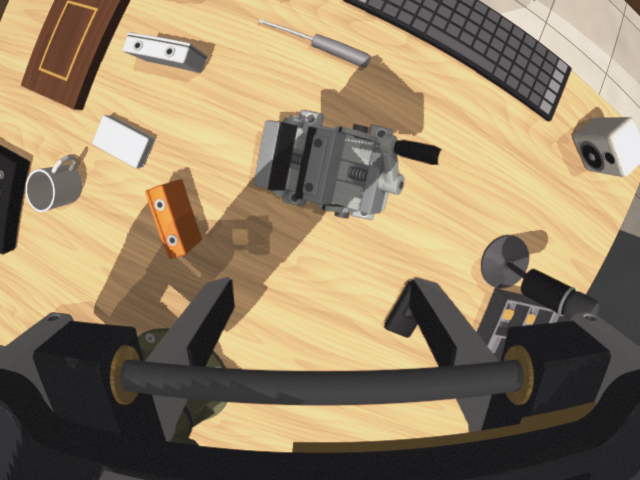

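Wrist view: vise at about (335,160), fixed jaw at the left (270,155), handgrip at (415,152). The crop confirms the plain aluminium upright box at top (240,231). I'll move closer over the vise to measure it.

```bash
python3 -m crank '[{"offset":[-0.01,-0.01,-0.03],"spin":0},{"offset":[-0.02,-0.02,-0.06],"spin":0},{"offset":[-0.04,-0.03,-0.09],"spin":0},{"offset":[-0.05,-0.04,-0.11],"spin":0},{"offset":[-0.055,-0.05,-0.13],"spin":0},{"offset":[-0.055,-0.05,-0.13],"spin":0},{"offset":[-0.055,-0.05,-0.13],"spin":0},{"offset":[-0.055,-0.05,-0.13],"spin":0}]'
python3 - <<'E'
from h import *
import pickle
s=manip.read_state();p=manip.camera("wrist");W=wcam(p,s)
pickle.dump((p,W),open("w2.pkl","wb"))
for o in["vise","bed","jaw","crank","handle_grip"]:
    R=manip.masks_of(p,o)
    for r in R[:1]:
        ys,xs=np.nonzero(r["mask"]);print(o,r["conf"],xs.min(),xs.max(),ys.min(),ys.max())
    print([np.round(d["location"]) for d in manip.search_frame(p,o)[:1]])
q=wproj(p,W,[[550,-115,120]])[0].astype(int);print(q)
u=np.clip(q[0]-130,0,380);v=max(q[1]-97,0)
print(u,v);cv2.imwrite("pics/w2.png",cv2.resize(p["pixels"][v:v+195,u:u+260,::-1],None,fx=3,fy=3,interpolation=cv2.INTER_CUBIC))
E
```

```text
clock: 3.65
eef_pos: [442.9, -165.1, 294.6]
eef_rot: [3.138, -0.001, 0.445]
wrist_force: [0.3, 0.0, 0.6]
finger_gap: 94.0
vise 0.71 213 464 46 186
[array([ 548., -116.,  140.])]
bed 0.67 213 464 47 174
[array([ 549., -117.,  135.])]
jaw 0.81 263 344 51 153
[array([540., -96., 140.])]
crank 0.88 376 464 46 135
[array([ 599., -176.,  208.])]
handle_grip 0.9 376 464 46 135
[array([ 601., -176.,  198.])]
[323 105]
193 8
```

View pics/w2.png

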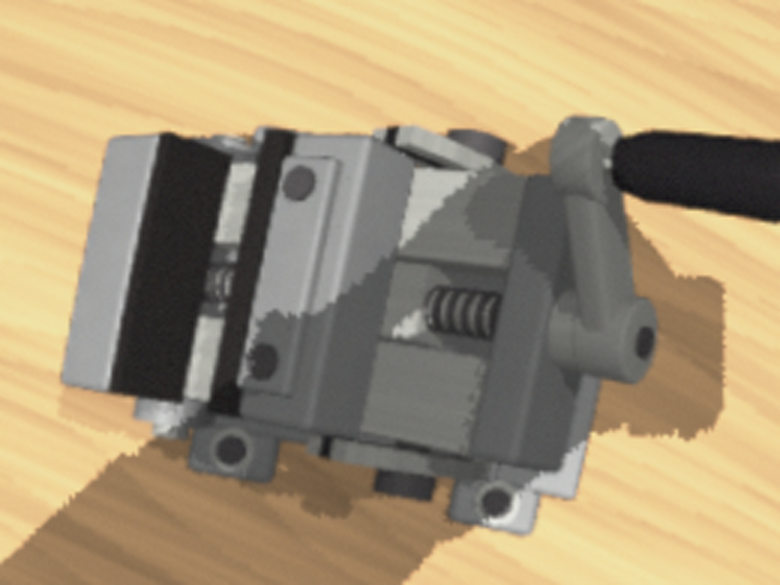

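```bash
cat > vf.py <<'E'
from h import *
import pickle
t=np.radians(35)
def Tbed(x,y,yaw):  # bed pose from vise origin offset: solve directly for bed origin
    R=Ro.from_euler("z",yaw).as_matrix()@Ro.from_euler("y",-t).as_matrix()
    return R,np.array([x,y,77.])
def bedw(v,P): R,o=Tbed(*v); return np.atleast_2d(P)@R.T+o
def grip(a,x=202): return np.array([x,60*np.sin(a),-11+60*np.cos(a)])
E
python3 - <<'E'
from vf import *
p,W=pickle.load(open("w2.pkl","rb"))
px=lambda u,v:np.array([u/3+193-1/3,v/3+8-1/3])
F=[((0,50,36),0,(160,135)),((0,-50,36),0,(112,392)),((0,50,0),0,(228,150)),((0,-50,0),0,(185,400)),
((0,50,36),1,(260,130)),((0,-50,36),1,(213,412)),((10,50,36),1,(290,133)),((10,-50,36),1,(243,412)),((42,50,36),1,(372,137)),((42,-50,36),1,(318,432))]
g=(617,163)
def res(v,full=0):
    r=[]
    for P,m,q in F:
        P=np.array(P,float);P[0]+=m*v[3]
        r.append(wproj(p,W,bedw(v[:3],P))[0]-px(*q))
    G=grip(v[4],174);r.append(wproj(p,W,bedw(v[:3],G))[0]-px(*g))
    r=np.array(r); return r if full else r.ravel()
best=None
for a in np.arange(0,6.3,.8):
    s=least_squares(res,[535,-80,-1.2,46,a],loss="soft_l1",f_scale=1)
    if best is None or s.cost<best.cost:best=s
v=best.x;print(v,best.cost);print(np.round(res(v,1),1).tolist())
a0=(64-v[3])/.955
print("crank",a0, "mod",a0%(2*np.pi),"fit a",v[4]%(2*np.pi))
print("grip",bedw(v[:3],grip(v[4])))
np.save("v.npy",v)
# project corners of the fixed jaw into scene/top for overlay
im=cv2.resize(p["pixels"][8:203,193:453,::-1],None,fx=3,fy=3,interpolation=cv2.INTER_CUBIC)
E=[((0,50,36),(0,-50,36)),((0,50,0),(0,-50,0)),((v[3],50,36),(v[3],-50,36)),((v[3]+42,50,36),(v[3]+42,-50,36)),((0,0,0),(150,0,0)),(grip(v[4],174),grip(v[4],230)),((169,0,-11),grip(v[4],169)),((202,0,-11),(169,0,-11))]
for e in E:
    q=((wproj(p,W,bedw(v[:3],np.array(e,float)))-[193,8])*3+1).astype(int);cv2.line(im,tuple(map(int,q[0])),tuple(map(int,q[1])),(0,0,255),1)
cv2.imwrite("pics/w2o.png",im)
E
```

```text
[529.93355928 -45.99230839  -1.31142335  51.23280827 -18.03672378] 19.32562810861564
[[1.4, -1.3], [0.7, 1.6], [0.8, 1.9], [-0.6, 1.8], [3.2, -1.3], [0.4, 0.8], [0.8, -2.5], [-2.4, 2.2], [-0.4, -4.3], [-2.4, 0.4], [-1.1, -1.1]]
crank 13.368787148714608 mod 0.8024165343554355 fit a 0.812832141871521
grip [[ 610.03926167 -177.98210249  217.63905612]]
```

View pics/w2o.png

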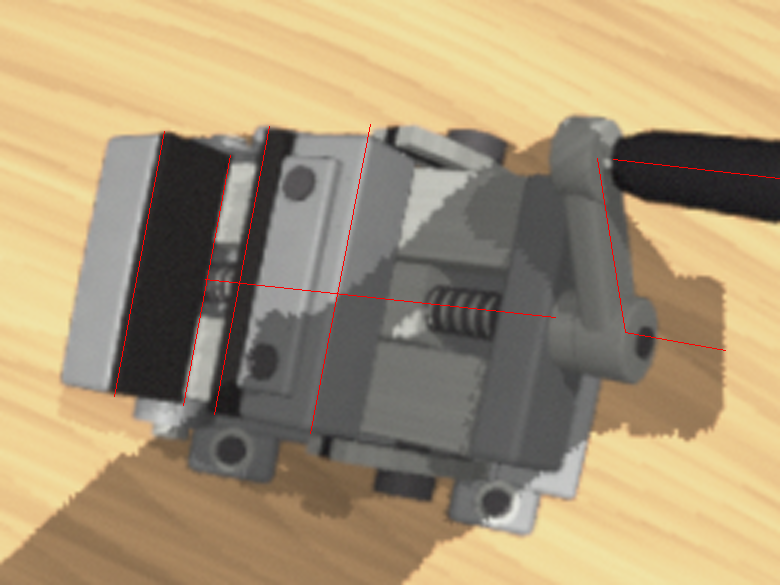

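The overlay matches to about 2 mm, but the fitted opening (51) disagrees with the crank relation (a=19.65, so 45.2 mm). I'll take a second view with the yaw already turned for the handle grasp and refit.

```bash
python3 -m crank '[{"offset":[0.01,0,0.01],"spin":7},{"offset":[0.03,0,0.02],"spin":14},{"offset":[0.05,0,0.03],"spin":21},{"offset":[0.07,0,0.03],"spin":28},{"offset":[0.09,0,0.03],"spin":35},{"offset":[0.11,0,0.03],"spin":42},{"offset":[0.13,0,0.03],"spin":49},{"offset":[0.14,0,0.03],"spin":56}]' ; python3 -m crank '[{"offset":[0.01,0,0],"spin":6},{"offset":[0.02,-0.01,0],"spin":12},{"offset":[0.03,-0.01,0],"spin":18},{"offset":[0.03,-0.01,0],"spin":23},{"offset":[0.03,-0.01,0],"spin":23},{"offset":[0.03,-0.01,0],"spin":23},{"offset":[0.03,-0.01,0],"spin":23},{"offset":[0.03,-0.01,0],"spin":23}]'
python3 - <<'E'
from vf import *
s=manip.read_state();print(s["joints"]);p=manip.camera("wrist");W=wcam(p,s)
pickle.dump((p,W),open("w3.pkl","wb"))
im=p["pixels"][:,:,::-1].copy()
v=np.load("v.npy")
q=wproj(p,W,bedw(v[:3],[[0,0,36],[45,0,36],[0,50,36],[0,-50,36]]));print(q)
u0,v0=(np.clip(q.mean(0)-[110,60],0,[380,300])).astype(int);print(u0,v0)
cv2.imwrite("pics/w3.png",cv2.resize(im[v0:v0+195,u0:u0+260],None,fx=3,fy=3,interpolation=cv2.INTER_CUBIC))
E
```

```text
clock: 4.87
eef_pos: [584.2, -164.4, 322.3]
eef_rot: [3.141, -0.0, 1.43]
wrist_force: [0.2, -0.9, -0.6]
finger_gap: 94.3
clock: 5.53
eef_pos: [614.0, -174.4, 322.6]
eef_rot: [3.14, -0.0, 1.829]
wrist_force: [-0.6, 0.0, 1.0]
finger_gap: 93.9
[-3.34405820e-01  4.60099673e-01  9.61857545e-01  6.86437354e-04
  1.71876540e+00 -5.92904026e-01]
[[278.17057068  69.77684672]
 [275.40678958  98.03270009]
 [322.00425829  69.05204394]
 [235.43705772  71.98190133]]
167 17
```

View pics/w3.png

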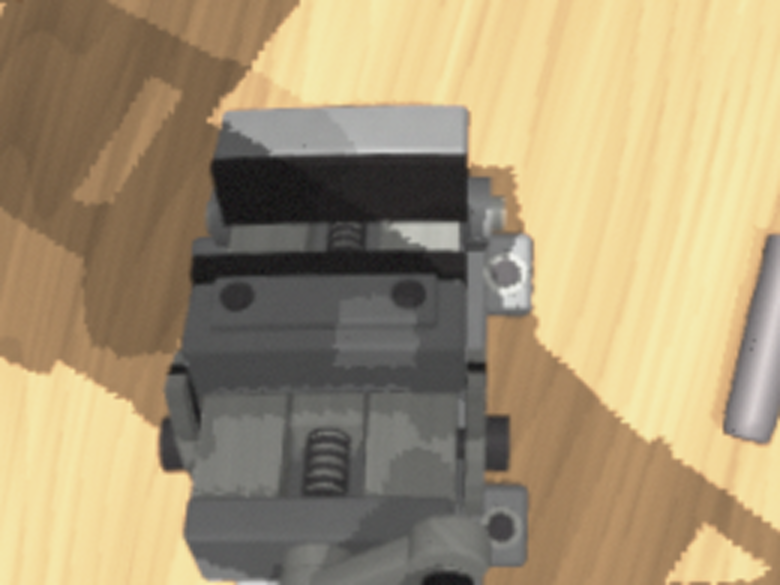

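```bash
python3 - <<'E'
from vf import *
A=pickle.load(open("w2.pkl","rb"))+(193,8);B=pickle.load(open("w3.pkl","rb"))+(167,17)
F=[(A,(0,50,36),0,(160,135)),(A,(0,-50,36),0,(112,392)),(A,(0,50,0),0,(228,150)),(A,(0,-50,0),0,(185,400)),
(A,(0,50,0),1,(260,130)),(A,(0,-50,0),1,(213,412)),
(B,(0,50,36),0,(468,155)),(B,(0,-50,36),0,(212,157)),(B,(0,50,0),0,(468,218)),(B,(0,-50,0),0,(228,222)),
(B,(0,50,0),1,(465,250)),(B,(0,-50,0),1,(193,254))]
def res(v,full=0):
    r=[];D=64-.955*v[3]
    for (p,W,u,w),P,m,q in F:
        P=np.array(P,float)
        if m:P[0]+=D;P[2]=v[4]
        r.append(wproj(p,W,bedw(v[:3],P))[0]-(np.array(q)-1)/3-[u,w])
    r.append(wproj(A[0],A[1],bedw(v[:3],grip(v[3],174)))[0]-(np.array((617,163))-1)/3-A[2:])
    r=np.array(r);return r if full else r.ravel()
s=least_squares(res,[530,-46,-1.311,19.65,30],loss="soft_l1");v=s.x
print(v,s.cost,64-.955*v[3]);print(np.round(res(v,1),1).tolist())
np.save("v.npy",v)
# per-turn grip offsets, counterclockwise
G=lambda a:bedw(v[:3],grip(a))[0]
print("grip",G(v[3]))
p,W=B[:2];q=wproj(p,W,bedw(v[:3],[grip(v[3],174),grip(v[3]),grip(v[3],230)]));print(q)
im=p["pixels"][:,:,::-1].copy()
cv2.polylines(im,[q.astype(int).reshape(-1,1,2)],False,(0,0,255),1)
for aa in np.arange(0,6.28,.785):cv2.circle(im,tuple(map(int,wproj(p,W,[G(aa)])[0])),1,(0,255,0),-1)
cv2.imwrite("pics/w3o.png",cv2.resize(im[80:275,150:410],None,fx=3,fy=3))
E
```

```text
[530.31286692 -44.60120092  -1.32477138  19.70027599  30.9207807 ] 10.224492443356063 45.18623643227407
[[1.0, -2.2], [-0.8, 0.4], [0.4, 1.3], [-2.1, 0.9], [1.5, -0.3], [-2.2, -0.3], [0.2, 0.2], [-1.0, 1.4], [-0.2, 0.2], [-1.5, 0.1], [0.8, 0.0], [0.3, 0.2], [-0.9, -1.2]]
grip [ 610.36938897 -178.21022949  216.26276358]
[[315.94608628 207.95543922]
 [315.46429409 236.56251632]
 [314.97897215 266.94177895]]
```

View pics/w3o.png

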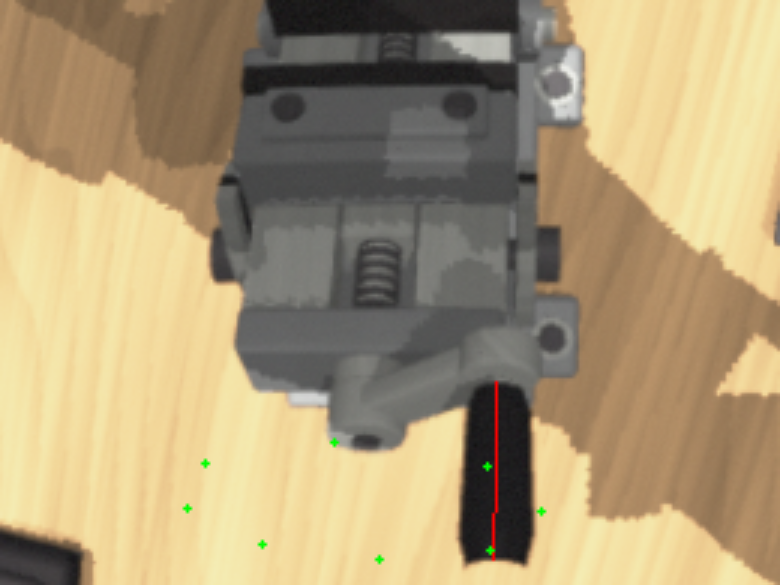

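The refit agrees across both views: opening 45.2 mm, crank 19.70. I'll first open the jaw by two turns so the upright box can drop in and tip back onto the fixed jaw. Now grasp the handgrip.

```bash
python3 -m crank '[{"offset":[-0.003,-0.006,-0.03],"spin":-1},{"offset":[-0.003,-0.006,-0.06],"spin":-1},{"offset":[-0.003,-0.006,-0.085],"spin":-1},{"offset":[-0.003,-0.006,-0.105],"spin":-1},{"offset":[-0.003,-0.006,-0.122],"spin":-1},{"offset":[-0.003,-0.006,-0.122],"spin":-1},{"offset":[-0.003,-0.006,-0.122],"spin":-1},{"offset":[-0.003,-0.006,-0.122],"spin":-1}]' 1; python3 -m crank '[{"offset":[0,0,0],"spin":0},{"offset":[0,0,0],"spin":0},{"offset":[0,0,0],"spin":0},{"offset":[0,0,0],"spin":0},{"offset":[0,0,0],"spin":0},{"offset":[0,0,0],"spin":0},{"offset":[0,0,0],"spin":0},{"offset":[0,0,0],"spin":0}]' 0 20
python3 - <<'E'
from vf import *
v=np.load("v.npy");a=v[3]
for st in (-30,):
  for k0 in (0,240,480):
    b=a-np.radians(k0);g0=bedw(v[:3],grip(b))
    print(k0,[np.round((bedw(v[:3],grip(b+np.radians(st*i)))-g0)[0]/1000,3).tolist() for i in range(1,9)])
E
```

```text
clock: 6.25
eef_pos: [611.5, -180.5, 202.2]
eef_rot: [3.139, 0.001, 1.812]
wrist_force: [0.1, -0.0, -0.2]
finger_gap: 94.0
clock: 6.92
eef_pos: [611.5, -180.5, 202.2]
eef_rot: [3.139, 0.001, 1.812]
wrist_force: [0.1, -0.7, 0.6]
finger_gap: 44.2
0 [[-0.027, 0.003, 0.014], [-0.058, -0.003, 0.016], [-0.083, -0.018, 0.005], [-0.096, -0.036, -0.017], [-0.094, -0.054, -0.042], [-0.076, -0.066, -0.065], [-0.049, -0.069, -0.079], [-0.019, -0.063, -0.081]]
240 [[0.025, 0.014, 0.011], [0.038, 0.033, 0.032], [0.036, 0.051, 0.058], [0.019, 0.063, 0.081], [-0.009, 0.066, 0.095], [-0.039, 0.06, 0.096], [-0.064, 0.045, 0.085], [-0.077, 0.027, 0.064]]
480 [[0.002, -0.018, -0.025], [0.02, -0.03, -0.048], [0.047, -0.033, -0.062], [0.077, -0.027, -0.064], [0.102, -0.012, -0.053], [0.116, 0.006, -0.032], [0.113, 0.024, -0.006], [0.096, 0.036, 0.017]]
```

Fingers are still closing, so wait one more call.

```bash
python3 -m crank '[{"offset":[0,0,0],"spin":0},{"offset":[0,0,0],"spin":0},{"offset":[0,0,0],"spin":0},{"offset":[0,0,0],"spin":0},{"offset":[0,0,0],"spin":0},{"offset":[0,0,0],"spin":0},{"offset":[0,0,0],"spin":0},{"offset":[0,0,0],"spin":0}]' 0 20
python3 -m crank '[{"offset":[-0.013,0.002,0.008],"spin":0},{"offset":[-0.027,0.003,0.014],"spin":0},{"offset":[-0.043,0.001,0.016],"spin":0},{"offset":[-0.058,-0.003,0.016],"spin":0},{"offset":[-0.072,-0.009,0.012],"spin":0},{"offset":[-0.083,-0.018,0.005],"spin":0},{"offset":[-0.091,-0.027,-0.005],"spin":0},{"offset":[-0.096,-0.036,-0.017],"spin":0}]'
```

```text
clock: 7.58
eef_pos: [611.5, -180.5, 202.2]
eef_rot: [3.139, 0.001, 1.812]
wrist_force: [-0.5, -0.2, 0.0]
finger_gap: 0.2
clock: 8.25
eef_pos: [515.0, -217.0, 185.6]
eef_rot: [3.138, 0.002, 1.812]
wrist_force: [0.7, -0.0, -0.4]
finger_gap: 0.6
```

Missed: the fingers closed to 0. I'll look at both cameras.

```bash
python3 - <<'E'
from vf import *
s=manip.read_state();p=manip.camera("wrist");W=wcam(p,s);pickle.dump((p,W),open("w4.pkl","wb"))
q=manip.camera("scene")
for n in("crank","handle_grip"):print([np.round(d["location"]) for d in manip.search_frame(q,n)[:2]],[np.round(d["location"]) for d in manip.search_frame(p,n)[:2]])
v=np.load("v.npy");u=proj(q,bedw(v[:3],[grip(v[3])]))[0];tp=proj(q,[s["eef_pos"]])[0];print(u,tp)
a=cv2.resize(p["pixels"][:,:,::-1],(640,480));b=q["pixels"][200:360,220:380,::-1]
cv2.circle(a,(0,0),1,0)
cv2.imwrite("pics/4.png",np.hstack([cv2.resize(a[40:400,120:520],(400,360)),cv2.resize(b,(400,360))]))
E
```

```text
[array([731., -42.,  30.]), array([ 586., -177.,  180.])] [array([ 598., -177.,  209.])]
[array([ 586., -180.,  181.])] [array([ 601., -179.,  199.])]
[301.26395518 286.02111056] [253.17530707 293.32400907]
```

View pics/4.png

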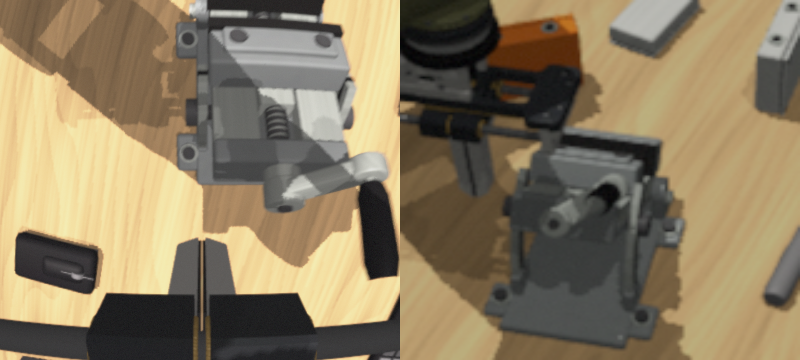

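```bash
python3 - <<'E'
from vf import *
v=np.load("v.npy")
P3=pickle.load(open("w3.pkl","rb"));P4=pickle.load(open("w4.pkl","rb"));P2=pickle.load(open("w2.pkl","rb"))
print("pred w4",wproj(*P4,bedw(v[:3],[grip(v[3],174),grip(v[3],230)])))
def ray(p,W,u):
    d=(np.array(u)-[p["cx"],p["cy"]])/[p["fx"],p["fy"]];r=np.hypot(*d)
    c=np.array([*(d/r*np.sin(r)),np.cos(r)]);return W[:3,3],W[:3,:3]@c
def tri(L):
    A=0;b=0
    for o,d in L:
        M=np.eye(3)-np.outer(d,d);A=A+M;b=b+M@o
    X=np.linalg.solve(A,b);return X,[np.linalg.norm((np.eye(3)-np.outer(d,d))@(X-o)) for o,d in L]
st=[ray(*P3,(316,208)),ray(*P4,(491,222)),ray(*P2,(193+205.5,8+54.3))]
en=[ray(*P3,(315,267.7)),ray(*P4,(501,316))]
print("start",tri(st),tri(st[:2]),tri(st[1:]));print("end",tri(en));print("model",bedw(v[:3],[grip(v[3],174),grip(v[3],230)]))
# jaw features
f=[ray(*P2,(193+160/3,8+135/3)),ray(*P3,(167+468/3,17+155/3))]
print("jaw+50",tri(f),bedw(v[:3],[[0,50,36]]))
f=[ray(*P2,(193+112/3,8+392/3)),ray(*P3,(167+212/3,17+157/3))]
print("jaw-50",tri(f),bedw(v[:3],[[0,-50,36]]))
for n,P in(("w3",P3),("w4",P4)):print(n,P[1][:3,3])
E
```

```text
pred w4 [[493.73209099 220.59803443]
 [507.16719931 315.20321421]]
start (array([ 605.06969227, -157.26919403,  196.63762055]), [np.float64(0.6701105704757253), np.float64(0.2842878926891109), np.float64(0.3999573951209143)]) (array([ 605.0348589 , -157.05359676,  196.74458258]), [np.float64(0.4731728152879927), np.float64(0.47317281528799493)]) (array([ 604.90781132, -157.55019143,  197.21502588]), [np.float64(0.06895798032018391), np.float64(0.0689579803202011)])
end (array([ 616.60737991, -203.60397952,  225.9347273 ]), [np.float64(0.3138684210090005), np.float64(0.31386842100888745)])
model [[ 604.78325127 -155.96462404  200.20262336]
 [ 615.95552667 -200.45583493  232.3229038 ]]
jaw+50 (array([573.11394242,  -9.27755907,  92.5492871 ]), [np.float64(0.4128284415857295), np.float64(0.4128284415858232)]) [[573.77826285 -12.39669341 106.48947359]]
jaw-50 (array([476.23834032, -34.94471103,  97.93714537]), [np.float64(1.0601507122969605), np.float64(1.0601507122969498)]) [[476.78944198 -36.75174682 106.48947359]]
w3 [594.00441375 -98.9326907  535.60362123]
w4 [ 495.59882843 -140.93151043  398.4967722 ]
```

```bash
python3 - <<'E'
from vf import *
v=np.load("v.npy");q=manip.camera("scene");s=manip.read_state()
im=q["pixels"];cx,cy=301,286
b=cv2.resize(im[cy-30:cy+30,cx-40:cx+40,::-1],None,fx=10,fy=10,interpolation=cv2.INTER_NEAREST)
def cyl(dz):
    th=np.linspace(0,2*np.pi,24);P=[]
    for x in(174,230):
        g=grip(v[3],x);P+= [g+[0,11*np.cos(t_),11*np.sin(t_)] for t_ in th]
    return bedw(v[:3],np.array(P))+[0,0,dz]
for dz,c in((0,(0,0,255)),(-15,(0,255,0))):
    h=cv2.convexHull(((proj(q,cyl(dz))-[cx-40,cy-30]+.5)*10).astype(np.int32));cv2.polylines(b,[h],True,c,1)
for e in [((0,50,36),(0,-50,36)),((0,50,0),(0,50,36))]:
    k=((proj(q,bedw(v[:3],np.array(e,float)))-[cx-40,cy-30]+.5)*10).astype(int);cv2.line(b,tuple(map(int,k[0])),tuple(map(int,k[1])),(0,255,255),1)
cv2.imwrite("pics/s5.png",b)
g=im[cy-30:cy+30,cx-40:cx+40].max(2)
E
```

```text
(no output)
```

View pics/s5.png

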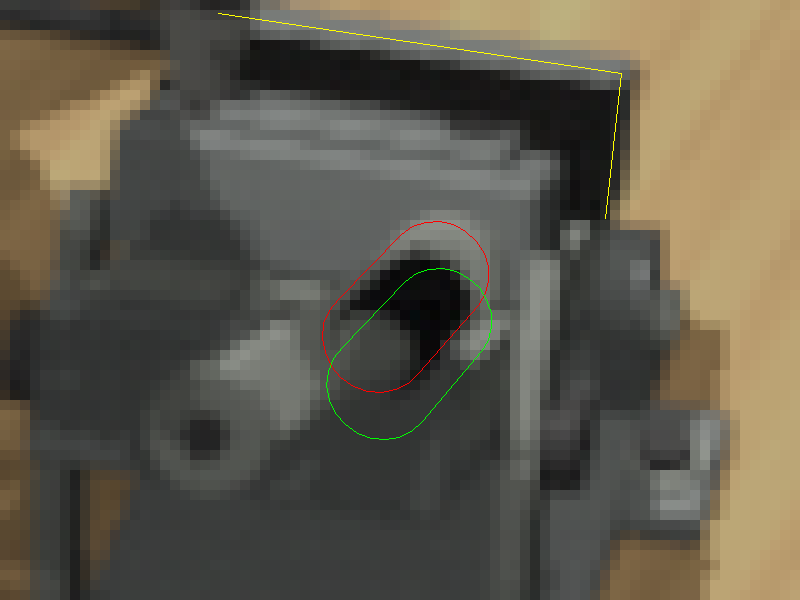

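```bash
python3 - <<'E'
from vf import *
P4=pickle.load(open("w4.pkl","rb"))
print("tcp in w4",wproj(*P4,[[515,-217,185.6],[515,-217,204.6]]))
s=manip.read_state();q=manip.camera("scene");u=proj(q,[s["eef_pos"],s["eef_pos"]+np.array([0,0,40])]);print(u)
v=np.load("v.npy")
a=cv2.resize(q["pixels"][230:330,200:330,::-1],None,fx=5,fy=5,interpolation=cv2.INTER_CUBIC)
w=P4[0]["pixels"][200:350,250:380,::-1]
for k in u:cv2.circle(a,tuple(int(t) for t in (k-[200,230]+.5)*5),3,(0,0,255),-1)
w=cv2.resize(w,(433,500))
k=(wproj(*P4,[[515,-217,185.6]])[0]-[250,200])*3.33;cv2.circle(w,tuple(map(int,k)),3,(0,0,255),-1)
cv2.imwrite("pics/6.png",cv2.resize(np.hstack([a,w]),(800,370)))
E
```

```text
tcp in w4 [[320.63888325 274.94618486]
 [320.74310672 286.62625182]]
[[253.80715214 293.13076497]
 [251.67958178 280.64775394]]
```

View pics/6.png

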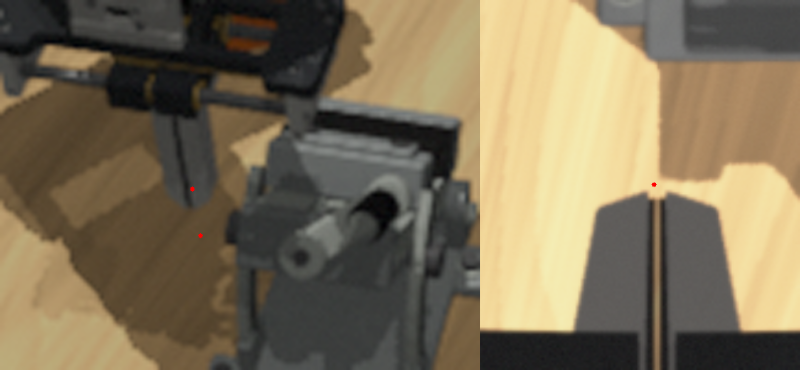

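The fingertips show higher than the reported TCP, so the reported z seems biased. Refit the vise with its height free, in the robot's own frame.

```bash
cat > refit.py <<'E'
from vf import *
A=pickle.load(open("w2.pkl","rb"))+(193,8);B=pickle.load(open("w3.pkl","rb"))+(167,17);C=pickle.load(open("w4.pkl","rb"))
F=[(A,(0,50,36),0,(160,135)),(A,(0,-50,36),0,(112,392)),(A,(0,50,0),0,(228,150)),(A,(0,-50,0),0,(185,400)),
(A,(0,50,0),1,(260,130)),(A,(0,-50,0),1,(213,412)),
(B,(0,50,36),0,(468,155)),(B,(0,-50,36),0,(212,157)),(B,(0,50,0),0,(468,218)),(B,(0,-50,0),0,(228,222)),
(B,(0,50,0),1,(465,250)),(B,(0,-50,0),1,(193,254))]
def res(v,full=0):
    r=[];D=64-.955*v[3];f=lambda P:bedw(v[:3],P)+[0,0,v[5]]
    for (p,W,u,w),P,m,q in F:
        P=np.array(P,float)
        if m:P[0]+=D;P[2]=v[4]
        r.append(wproj(p,W,f(P))[0]-(np.array(q)-1)/3-[u,w])
    r.append(wproj(A[0],A[1],f(grip(v[3],174)))[0]-(np.array((617,163))-1)/3-A[2:])
    for P,x,q in((B,174,(316,208)),(C,174,(491,222)),(B,230,(315,267.7)),(C,230,(501,316))):
        r.append(wproj(P[0],P[1],f(grip(v[3],x)))[0]-q)
    r=np.array(r);return r if full else r.ravel()
s=least_squares(res,[530,-46,-1.311,19.65,30,-5],loss="soft_l1");v=s.x
if __name__=="__main__":
    print(np.round(v,3),s.cost,64-.955*v[3]);print(np.round(res(v,1),1).tolist())
    np.save("v.npy",v);print("grip",bedw(v[:3],grip(v[3]))+[0,0,v[5]])
E
python3 refit.py
python3 -m crank '[{"offset":[-0.02,0,-0.02],"spin":0},{"offset":[-0.04,0,-0.04],"spin":0},{"offset":[-0.06,-0.01,-0.07],"spin":0},{"offset":[-0.08,-0.02,-0.10],"spin":0},{"offset":[-0.085,-0.03,-0.13],"spin":0},{"offset":[-0.085,-0.03,-0.15],"spin":0},{"offset":[-0.085,-0.03,-0.16],"spin":0},{"offset":[-0.085,-0.03,-0.165],"spin":0}]'
python3 -m crank '[{"offset":[0,0,-0.003],"spin":0},{"offset":[0,0,-0.006],"spin":0},{"offset":[0,0,-0.008],"spin":0},{"offset":[0,0,-0.01],"spin":0},{"offset":[0,0,-0.012],"spin":0},{"offset":[0,0,-0.013],"spin":0},{"offset":[0,0,-0.014],"spin":0},{"offset":[0,0,-0.015],"spin":0}]'
```

```text
[530.159 -44.524  -1.336  19.742  31.387  -1.983] 14.02470598762115 45.14597171506378
[[1.8, -1.8], [-0.9, 0.3], [1.0, 1.8], [-2.4, 0.9], [1.7, 0.4], [-2.9, -0.1], [0.3, 0.9], [-0.6, 1.1], [-0.3, 0.8], [-1.2, -0.2], [0.5, 0.3], [0.4, -0.5], [-0.0, -0.0], [0.1, 0.9], [0.1, -0.2], [-0.4, -0.5], [2.3, -1.1]]
grip [[ 610.58549141 -179.70464934  212.69318595]]
clock: 9.32
eef_pos: [430.9, -245.8, 19.9]
eef_rot: [3.139, 0.001, 1.813]
wrist_force: [-0.4, -0.1, -0.1]
finger_gap: 0.4
clock: 9.98
eef_pos: [431.0, -245.8, 5.0]
eef_rot: [3.139, 0.001, 1.813]
wrist_force: [0.8, -0.2, 0.2]
finger_gap: 0.6
```

```bash
python3 -m crank '[{"offset":[0,0,-0.001],"spin":0},{"offset":[0,0,-0.002],"spin":0},{"offset":[0,0,-0.003],"spin":0},{"offset":[0,0,-0.004],"spin":0},{"offset":[0,0,-0.005],"spin":0},{"offset":[0,0,-0.005],"spin":0},{"offset":[0,0,-0.006],"spin":0},{"offset":[0,0,-0.006],"spin":0}]'
python3 - <<'E'
from vf import *
s=manip.read_state();q=manip.camera("scene");t=np.array(s["eef_pos"]);u=proj(q,[t,t+[0,0,40]]);print(u)
c=u[0].astype(int)
a=cv2.resize(q["pixels"][c[1]-50:c[1]+30,c[0]-50:c[0]+50,::-1],None,fx=6,fy=6,interpolation=cv2.INTER_CUBIC)
for k in u:cv2.circle(a,tuple(int(e) for e in (k-c+[50,50]+.5)*6),3,(0,0,255),-1)
cv2.imwrite("pics/7.png",a)
E
```

```text
clock: 10.65
eef_pos: [431.0, -245.8, -1.2]
eef_rot: [3.139, 0.001, 1.813]
wrist_force: [-0.4, -0.7, 0.5]
finger_gap: 0.7
[[224.91563347 340.75170104]
 [222.38563107 330.68554905]]
```

View pics/7.png

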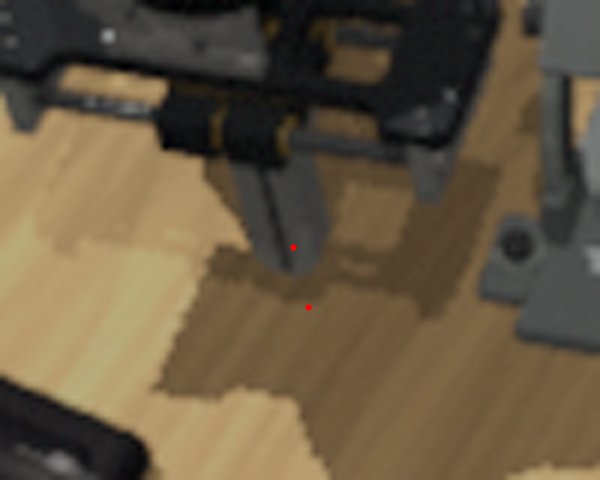

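The fingertips show about 24 mm above the reported TCP. I'll keep going down gently to find the contact height.

```bash
python3 -m crank '[{"offset":[0,0,-0.002],"spin":0},{"offset":[0,0,-0.004],"spin":0},{"offset":[0,0,-0.006],"spin":0},{"offset":[0,0,-0.008],"spin":0},{"offset":[0,0,-0.009],"spin":0},{"offset":[0,0,-0.010],"spin":0},{"offset":[0,0,-0.010],"spin":0},{"offset":[0,0,-0.010],"spin":0}]'
python3 -m crank '[{"offset":[0,0,-0.001],"spin":0},{"offset":[0,0,-0.002],"spin":0},{"offset":[0,0,-0.003],"spin":0},{"offset":[0,0,-0.004],"spin":0},{"offset":[0,0,-0.005],"spin":0},{"offset":[0,0,-0.005],"spin":0},{"offset":[0,0,-0.005],"spin":0},{"offset":[0,0,-0.005],"spin":0}]'
```

```text
clock: 11.37
eef_pos: [431.0, -245.8, -11.1]
eef_rot: [3.139, 0.001, 1.813]
wrist_force: [-0.1, -0.6, -0.5]
finger_gap: 0.6
clock: 12.03
eef_pos: [431.0, -245.8, -16.1]
eef_rot: [3.139, 0.001, 1.813]
wrist_force: [0.1, -0.4, 0.4]
finger_gap: 0.4
```

```bash
python3 -m crank '[{"offset":[0,0,-0.001],"spin":0},{"offset":[0,0,-0.002],"spin":0},{"offset":[0,0,-0.003],"spin":0},{"offset":[0,0,-0.004],"spin":0},{"offset":[0,0,-0.004],"spin":0},{"offset":[0,0,-0.004],"spin":0},{"offset":[0,0,-0.004],"spin":0},{"offset":[0,0,-0.004],"spin":0}]'
python3 -m crank '[{"offset":[0,0,-0.001],"spin":0},{"offset":[0,0,-0.001],"spin":0},{"offset":[0,0,-0.002],"spin":0},{"offset":[0,0,-0.002],"spin":0},{"offset":[0,0,-0.002],"spin":0},{"offset":[0,0,-0.003],"spin":0},{"offset":[0,0,-0.003],"spin":0},{"offset":[0,0,-0.003],"spin":0}]'
```

```text
clock: 12.7
eef_pos: [431.0, -245.9, -20.0]
eef_rot: [3.139, 0.001, 1.813]
wrist_force: [0.2, -0.5, 0.7]
finger_gap: 0.6
clock: 13.37
eef_pos: [431.0, -245.8, -23.1]
eef_rot: [3.139, 0.001, 1.813]
wrist_force: [1.0, 0.2, 0.1]
finger_gap: 0.1
```

```bash
python3 -m crank '[{"offset":[0,0,-0.001],"spin":0},{"offset":[0,0,-0.001],"spin":0},{"offset":[0,0,-0.001],"spin":0},{"offset":[0,0,-0.002],"spin":0},{"offset":[0,0,-0.002],"spin":0},{"offset":[0,0,-0.002],"spin":0},{"offset":[0,0,-0.002],"spin":0},{"offset":[0,0,-0.002],"spin":0}]'
python3 - <<'E'
from vf import *
s=manip.read_state();p=manip.camera("wrist");W=wcam(p,s);q=manip.camera("scene");t=np.array(s["eef_pos"])
print(t,s["joints"],wproj(p,W,[t]))
pickle.dump((p,W,q,t),open("w8.pkl","wb"))
c=proj(q,[t+[0,0,25]])[0].astype(int)
a=cv2.resize(q["pixels"][c[1]-30:c[1]+25,c[0]-35:c[0]+35,::-1],(420,330),interpolation=cv2.INTER_CUBIC)
for z in(0,25,40):cv2.circle(a,tuple(int(e) for e in (proj(q,[t+[0,0,z]])[0]-c+[35,30]+.5)*6),2,(0,0,255),-1)
w=cv2.resize(p["pixels"][220:330,260:385,::-1],(375,330))
k=(wproj(p,W,[t])[0]-[260,220])*3;cv2.circle(w,tuple(map(int,k)),2,(0,0,255),-1)
cv2.imwrite("pics/8.png",np.hstack([a,w]))
E
```

```text
clock: 14.03
eef_pos: [431.0, -245.8, -25.1]
eef_rot: [3.139, 0.001, 1.813]
wrist_force: [-0.6, 0.2, -0.5]
finger_gap: 0.3
[ 431.01036555 -245.82911594  -25.08933288] [-0.59311575  0.44625691  1.83967109  0.00204655  0.85345789 -0.8365111 ] [[320.62103813 274.97289336]]
```

The viewer limit is reached, so I'll rely on force and numbers from here. Continue the touch probe.

```bash
for i in 1 2; do python3 -m crank '[{"offset":[0,0,-0.001],"spin":0},{"offset":[0,0,-0.001],"spin":0},{"offset":[0,0,-0.001],"spin":0},{"offset":[0,0,-0.002],"spin":0},{"offset":[0,0,-0.002],"spin":0},{"offset":[0,0,-0.002],"spin":0},{"offset":[0,0,-0.002],"spin":0},{"offset":[0,0,-0.002],"spin":0}]'; done
```

```text
clock: 14.8
eef_pos: [431.0, -245.8, -27.1]
eef_rot: [3.139, 0.001, 1.813]
wrist_force: [-1.1, 0.1, 1.0]
finger_gap: 0.6
clock: 15.47
eef_pos: [431.0, -245.8, -29.1]
eef_rot: [3.139, 0.001, 1.813]
wrist_force: [0.2, -0.4, 0.9]
finger_gap: 0.4
```

```bash
for i in 1 2; do python3 -m crank '[{"offset":[0,0,-0.001],"spin":0},{"offset":[0,0,-0.001],"spin":0},{"offset":[0,0,-0.001],"spin":0},{"offset":[0,0,-0.002],"spin":0},{"offset":[0,0,-0.002],"spin":0},{"offset":[0,0,-0.002],"spin":0},{"offset":[0,0,-0.002],"spin":0},{"offset":[0,0,-0.002],"spin":0}]'; done
python3 - <<'E'
from vf import *
# dark finger blob vs wood near the tip in scene view: print columns around the tip
s=manip.read_state();q=manip.camera("scene");t=np.array(s["eef_pos"])
for z in (0,20,30,40):print(z,proj(q,[t+[0,0,z]])[0].round(1))
c=proj(q,[t+[0,0,30]])[0].astype(int)
im=q["pixels"].astype(int)
for r in range(c[1]-10,c[1]+16):print(r,[int(im[r,x,0]-im[r,x,2]) for x in range(c[0]-10,c[0]+11)])
E
```

```text
clock: 16.13
eef_pos: [431.0, -245.8, -31.1]
eef_rot: [3.139, 0.001, 1.813]
wrist_force: [-0.2, 0.0, -0.0]
finger_gap: 0.6
clock: 16.8
eef_pos: [431.0, -245.8, -33.0]
eef_rot: [3.139, 0.001, 1.813]
wrist_force: [0.6, -0.2, -0.3]
finger_gap: 0.5
0 [226.9 348.5]
20 [225.7 343.7]
30 [225.  341.2]
40 [224.4 338.8]
331 [33, 13, 2, 4, 3, 2, 1, 3, 4, 4, 2, 2, 2, 3, 11, 35, 50, 52, 52, 51, 52]
332 [35, 21, 4, 3, 3, 3, 1, 3, 2, 2, 3, 3, 3, 2, 5, 34, 53, 52, 52, 51, 51]
333 [40, 27, 4, 3, 3, 3, 2, 3, 4, 4, 4, 3, 4, 2, 3, 25, 47, 45, 45, 48, 51]
334 [42, 31, 10, 4, 3, 2, 2, 3, 2, 4, 3, 2, 3, 3, 3, 15, 35, 39, 40, 43, 45]
335 [42, 35, 14, 4, 2, 2, 3, 2, 3, 4, 3, 3, 3, 3, 3, 11, 29, 38, 39, 41, 40]
336 [42, 38, 21, 4, 4, 3, 4, 3, 4, 3, 2, 3, 5, 3, 3, 13, 32, 39, 39, 38, 40]
337 [41, 39, 27, 5, 4, 3, 3, 3, 2, 4, 4, 3, 4, 3, 5, 19, 37, 43, 46, 47, 44]
338 [41, 40, 30, 12, 4, 4, 3, 2, 2, 2, 2, 2, 3, 3, 8, 26, 39, 42, 46, 46, 42]
339 [40, 40, 33, 17, 2, 3, 3, 4, 1, 4, 3, 3, 3, 3, 13, 32, 39, 39, 39, 38, 39]
340 [47, 47, 43, 26, 8, 4, 4, 3, 3, 5, 3, 4, 3, 5, 25, 44, 46, 40, 39, 38, 38]
341 [51, 52, 52
[... 694 characters left out ...]
, 50, 50, 52, 53, 53, 52, 51, 50, 51, 51, 51, 51, 51, 49, 47, 49, 52, 50, 49]
350 [52, 50, 51, 51, 53, 53, 53, 50, 50, 49, 51, 50, 51, 50, 48, 47, 48, 51, 52, 50, 50]
351 [50, 50, 52, 52, 53, 52, 51, 50, 49, 50, 50, 51, 50, 50, 49, 49, 51, 51, 51, 51, 51]
352 [51, 51, 52, 52, 52, 53, 51, 50, 50, 53, 52, 51, 50, 49, 47, 50, 51, 52, 49, 50, 50]
353 [67, 62, 52, 54, 52, 51, 50, 49, 52, 52, 51, 51, 49, 47, 48, 49, 52, 51, 50, 50, 51]
354 [74, 70, 65, 66, 68, 63, 49, 49, 50, 51, 50, 50, 48, 47, 48, 51, 51, 49, 50, 51, 51]
355 [72, 70, 68, 72, 74, 69, 49, 50, 51, 50, 50, 49, 48, 49, 50, 51, 51, 50, 51, 51, 51]
356 [71, 70, 70, 73, 74, 69, 50, 51, 52, 51, 51, 49, 49, 49, 51, 50, 50, 52, 52, 52, 53]
```

```bash
python3 - <<'E'
from vf import *
print("hold",manip.hold_point_z,[a for a in dir(manip) if a[0]!="_"])
E
python3 -m crank '[{"offset":[0,0,0.04],"spin":0},{"offset":[0,0,0.08],"spin":0},{"offset":[0,0,0.12],"spin":0},{"offset":[0,0,0.16],"spin":0},{"offset":[0,0,0.2],"spin":0},{"offset":[0,0,0.24],"spin":0},{"offset":[0,0.01,0.28],"spin":0},{"offset":[0,0.02,0.32],"spin":0}]' 1
python3 -m crank '[{"offset":[0.02,0.03,0.02],"spin":0},{"offset":[0.04,0.06,0.03],"spin":0},{"offset":[0.06,0.09,0.03],"spin":0},{"offset":[0.08,0.12,0.03],"spin":0},{"offset":[0.10,0.15,0.03],"spin":0},{"offset":[0.12,0.18,0.03],"spin":0},{"offset":[0.14,0.21,0.03],"spin":0},{"offset":[0.16,0.24,0.03],"spin":0}]'
python3 - <<'E'
from vf import *
s=manip.read_state();p=manip.camera("wrist");W=wcam(p,s);print(s["eef_pos"],s["eef_rot"])
cv2.imwrite("pics/w9.png",p["pixels"][:,:,::-1]);pickle.dump((p,W),open("w9.pkl","wb"))
def fit(o,d,x0,M):
    best=None
    for z0 in(0,):
      for a in np.arange(-1.4,1.6,.35):
        c=lambda v:sum(np.abs(sil(P,boxpts(v[0],v[1],v[2]/30,d)+[0,0,v[3]],f)-m).sum() for P,m,f in M)
        b=np.array([x0[0],x0[1],30*a,z0]);r=minimize(c,b,method="Nelder-Mead",options=dict(initial_simplex=np.vstack([b,b+np.diag([8,8,8,8])]),maxiter=250))
        if best is None or r.fun<best.fun:best=r
    print(o,np.round([best.x[0],best.x[1],best.x[2]/30,best.x[3]],3),best.fun,sum(m.sum() for _,m,_ in M))
for o,d,x0 in(("box",(34,119,94),(608,225)),("spare",(60,112,31),(436,250))):
    for P,f,n in((p,lambda X:wproj(p,W,X),"wrist"),(manip.camera("scene"),None,"scene"),(manip.camera("top"),None,"top")):
        g=(f or (lambda X:proj(P,X)))([[*x0,d[2]/2]])[0]
        for r in manip.masks_of(P,o):
            ys,xs=np.nonzero(r["mask"])
            if np.hypot(xs.mean()-g[0],ys.mean()-g[1])<30:
                fit(o+" "+n,d,x0,[(P,r["mask"].astype(float),f)]);break
        else:print(o,n,"none",g)
E
```

```text
hold 18.8 ['Unreachable', 'camera', 'hold_point_z', 'masks_of', 'read_state', 'search_frame', 'sign_off']
clock: 17.52
eef_pos: [430.5, -225.5, 289.1]
eef_rot: [3.139, 0.001, 1.812]
wrist_force: [0.5, -0.0, -0.2]
finger_gap: 50.6
clock: 18.18
eef_pos: [591.1, 16.2, 319.1]
eef_rot: [3.139, 0.001, 1.812]
wrist_force: [0.2, -1.4, 0.3]
finger_gap: 93.9
[591.14387457  16.2156123  319.09236257] [3.13867184e+00 9.02681482e-04 1.81213667e+00]
box wrist [ 6.08962e+02  2.31483e+02  1.24000e-01 -1.55650e+01] 97.84313725490196 3149.0
box scene none [373.46516746 223.41653763]
box top [ 6.09326e+02  2.26973e+02  1.15000e-01 -1.49980e+01] 43.007843137254895 632.0Traceback (most recent call last):
  File "<stdin>", line 15, in <module>
ValueError: only the last four pictures can be asked about
```

Several clues agree: the desk probe had no contact at reported z=-33, the wrist-fitted box comes out about 15 mm too low, and the jaw triangulates low. The real fingertips therefore sit about 36 mm above the reported TCP z, and I passed over the handle. I'll regrasp it about 36 mm lower.

```bash
python3 -m crank '[{"offset":[0.005,-0.03,0],"spin":0},{"offset":[0.01,-0.065,0],"spin":0},{"offset":[0.015,-0.1,0],"spin":0},{"offset":[0.02,-0.135,0],"spin":0},{"offset":[0.02,-0.17,0],"spin":0},{"offset":[0.02,-0.19,-0.02],"spin":0},{"offset":[0.02,-0.198,-0.05],"spin":0},{"offset":[0.02,-0.198,-0.08],"spin":0}]' 1
python3 -m crank '[{"offset":[0,0,-0.015],"spin":0},{"offset":[0,0,-0.03],"spin":0},{"offset":[0,0,-0.045],"spin":0},{"offset":[0,0,-0.06],"spin":0},{"offset":[0,0,-0.073],"spin":0},{"offset":[0,0,-0.073],"spin":0},{"offset":[0,0,-0.073],"spin":0},{"offset":[0,0,-0.073],"spin":0}]' 1
python3 -m crank '[{"offset":[0,0,0],"spin":0},{"offset":[0,0,0],"spin":0},{"offset":[0,0,0],"spin":0},{"offset":[0,0,0],"spin":0},{"offset":[0,0,0],"spin":0},{"offset":[0,0,0],"spin":0},{"offset":[0,0,0],"spin":0},{"offset":[0,0,0],"spin":0}]' 0 20
python3 -m crank '[{"offset":[0,0,0],"spin":0},{"offset":[0,0,0],"spin":0},{"offset":[0,0,0],"spin":0},{"offset":[0,0,0],"spin":0},{"offset":[0,0,0],"spin":0},{"offset":[0,0,0],"spin":0},{"offset":[0,0,0],"spin":0},{"offset":[0,0,0],"spin":0}]' 0 20
```

```text
clock: 19.25
eef_pos: [609.4, -187.7, 239.0]
eef_rot: [3.137, 0.002, 1.807]
wrist_force: [1.0, 0.3, -1.0]
finger_gap: 94.0
clock: 19.92
eef_pos: [609.6, -188.3, 167.4]
eef_rot: [3.136, 0.003, 1.806]
wrist_force: [-0.1, 0.5, 0.9]
finger_gap: 94.4
clock: 20.58
eef_pos: [609.6, -188.3, 167.3]
eef_rot: [3.136, 0.003, 1.806]
wrist_force: [-1.0, 0.2, -0.0]
finger_gap: 44.0
clock: 21.25
eef_pos: [610.2, -188.0, 167.6]
eef_rot: [3.134, 0.003, 1.807]
wrist_force: [5.2, 2.3, 0.9]
finger_gap: 21.5
```

Gripped (gap 21.5). Now unwind, 240° per call.

```bash
python3 -m crank '[{"offset":[-0.027,0.003,0.014],"spin":0},{"offset":[-0.058,-0.003,0.016],"spin":0},{"offset":[-0.083,-0.018,0.005],"spin":0},{"offset":[-0.096,-0.036,-0.017],"spin":0},{"offset":[-0.094,-0.054,-0.042],"spin":0},{"offset":[-0.076,-0.066,-0.065],"spin":0},{"offset":[-0.049,-0.069,-0.079],"spin":0},{"offset":[-0.019,-0.063,-0.081],"spin":0}]'
```

```text
clock: 21.92
eef_pos: [590.3, -253.3, 84.3]
eef_rot: [3.137, 0.003, 1.804]
wrist_force: [-5.6, -1.2, 7.3]
finger_gap: 21.8
```

```bash
python3 -m crank '[{"offset":[0.026,0.016,0.013],"spin":0},{"offset":[0.039,0.035,0.034],"spin":0},{"offset":[0.037,0.053,0.060],"spin":0},{"offset":[0.020,0.065,0.083],"spin":0},{"offset":[-0.008,0.068,0.097],"spin":0},{"offset":[-0.038,0.062,0.098],"spin":0},{"offset":[-0.063,0.047,0.087],"spin":0},{"offset":[-0.076,0.029,0.066],"spin":0}]'
python3 -m crank '[{"offset":[0.002,-0.018,-0.025],"spin":0},{"offset":[0.02,-0.03,-0.048],"spin":0},{"offset":[0.047,-0.033,-0.062],"spin":0},{"offset":[0.077,-0.027,-0.064],"spin":0},{"offset":[0.102,-0.012,-0.053],"spin":0},{"offset":[0.116,0.006,-0.032],"spin":0},{"offset":[0.113,0.024,-0.006],"spin":0},{"offset":[0.096,0.036,0.017],"spin":0}]'
```

```text
clock: 22.58
eef_pos: [513.9, -223.4, 152.1]
eef_rot: [3.133, 0.004, 1.806]
wrist_force: [35.3, 7.1, -4.9]
finger_gap: 21.5
clock: 23.25
eef_pos: [611.7, -186.8, 169.7]
eef_rot: [3.132, 0.006, 1.807]
wrist_force: [-11.4, -11.0, -14.5]
finger_gap: 21.4
```

Back at the start point after two turns (crank about 7.1, opening about 57 mm). Release, lift and head to the box.

```bash
python3 -m crank '[{"offset":[0,0,0],"spin":0},{"offset":[0,0,0],"spin":0},{"offset":[0,0,0],"spin":0},{"offset":[0,0,0.005],"spin":0},{"offset":[0,0,0.03],"spin":0},{"offset":[0,0,0.06],"spin":0},{"offset":[0,0,0.09],"spin":0},{"offset":[0,0.01,0.12],"spin":0}]' 1
python3 -m crank '[{"offset":[0,0.035,0.01],"spin":-1},{"offset":[0,0.07,0.01],"spin":-3},{"offset":[0,0.11,0.01],"spin":-5.5},{"offset":[0,0.15,0.01],"spin":-5.5},{"offset":[0,0.19,0.01],"spin":-5.5},{"offset":[0,0.23,0.01],"spin":-5.5},{"offset":[0,0.27,0.01],"spin":-5.5},{"offset":[0,0.30,0.01],"spin":-5.5}]'
python3 - <<'E'
from vf import *
s=manip.read_state();p=manip.camera("wrist");W=wcam(p,s);print(s["eef_pos"],s["eef_rot"])
pickle.dump((p,W),open("w10.pkl","wb"))
for r in manip.masks_of(p,"box")[:3]:
    ys,xs=np.nonzero(r["mask"]);print(r["conf"],xs.mean(),ys.mean(),len(xs))
    m=r["mask"].astype(float);f=lambda X:wproj(p,W,X)
    for z in(0,-15):
        c=lambda v:np.abs(sil(p,boxpts(v[0],v[1],v[2]/30)+[0,0,z],f)-m).sum()
        b=np.array([608,227,4.]);R=minimize(c,b,method="Nelder-Mead",options=dict(initial_simplex=np.vstack([b,b+np.diag([8,8,8])])))
        print(z,R.x[:2],R.x[2]/30,R.fun)
E
```

```text
clock: 23.92
eef_pos: [611.4, -178.2, 290.2]
eef_rot: [3.133, 0.006, 1.805]
wrist_force: [0.6, 0.1, 0.1]
finger_gap: 71.6
clock: 24.58
eef_pos: [611.1, 124.5, 299.6]
eef_rot: [3.135, 0.005, 1.71]
wrist_force: [0.7, -0.9, -0.3]
finger_gap: 94.2
[611.0643618  124.50309937 299.60783562] [3.13462597 0.00525846 1.70965446]
0.81 329.25481528260184 121.62803915377329 3167
0 [607.42634875 228.23779033] 0.12426107986388954 128.77647058823533
-15 [607.50235542 229.04526686] 0.12912814477976223 166.2078431372549
0.78 133.69595015576323 202.7380062305296 3210
0 [606.         234.33333333] 0.17777777777777778 6414.313725490196
-15 [604.95066174 244.23857093] 0.14916390060232462 6191.235294117647
0.72 485.9940625713633 243.20506965060517 4379
0 [606.         234.33333333] 0.17777777777777778 7583.313725490196
-15 [604.95066174 244.23857093] 0.14916390060232462 7360.235294117647
```

```bash
python3 -m crank '[{"offset":[-0.002,0.03,-0.02],"spin":-0.7},{"offset":[-0.003,0.06,-0.04],"spin":-0.7},{"offset":[-0.0035,0.09,-0.06],"spin":-0.7},{"offset":[-0.0035,0.1035,-0.09],"spin":-0.7},{"offset":[-0.0035,0.1035,-0.12],"spin":-0.7},{"offset":[-0.0035,0.1035,-0.15],"spin":-0.7},{"offset":[-0.0035,0.1035,-0.18],"spin":-0.7},{"offset":[-0.0035,0.1035,-0.20],"spin":-0.7}]' 1
python3 -m crank '[{"offset":[0,0,-0.02],"spin":0},{"offset":[0,0,-0.04],"spin":0},{"offset":[0,0,-0.055],"spin":0},{"offset":[0,0,-0.065],"spin":0},{"offset":[0,0,-0.07],"spin":0},{"offset":[0,0,-0.07],"spin":0},{"offset":[0,0,-0.07],"spin":0},{"offset":[0,0,-0.07],"spin":0}]' 1
python3 -m crank '[{"offset":[0,0,0],"spin":0},{"offset":[0,0,0],"spin":0},{"offset":[0,0,0],"spin":0},{"offset":[0,0,0],"spin":0},{"offset":[0,0,0],"spin":0},{"offset":[0,0,0],"spin":0},{"offset":[0,0,0],"spin":0},{"offset":[0,0,0],"spin":0}]' 0 30
python3 -m crank '[{"offset":[0,0,0],"spin":0},{"offset":[0,0,0],"spin":0},{"offset":[0,0,0],"spin":0},{"offset":[0,0,0],"spin":0},{"offset":[0,0,0.005],"spin":0},{"offset":[0,0,0.015],"spin":0},{"offset":[0,0,0.025],"spin":0},{"offset":[0,0,0.04],"spin":0}]'
```

```text
clock: 25.35
eef_pos: [606.8, 227.9, 95.5]
eef_rot: [3.139, 0.006, 1.7]
wrist_force: [1.5, -0.6, -0.1]
finger_gap: 94.0
clock: 26.02
eef_pos: [607.4, 227.9, 26.7]
eef_rot: [3.137, 0.006, 1.7]
wrist_force: [-0.1, 0.4, 0.8]
finger_gap: 94.1
clock: 26.68
eef_pos: [607.4, 227.9, 26.6]
eef_rot: [3.137, 0.006, 1.7]
wrist_force: [-1.1, -0.5, -0.7]
finger_gap: 43.8
clock: 27.35
eef_pos: [607.0, 227.8, 67.0]
eef_rot: [3.139, 0.006, 1.7]
wrist_force: [-0.2, -0.3, -4.9]
finger_gap: 33.8
```

Box held (gap 33.8, 4.9 N). Before placing, I'll check the fixed-jaw face position numerically in all four saved pictures: edge profiles across the grey-to-black boundary.

```bash
python3 - <<'E'
from vf import *
v=np.array([530.2,-44.6,-1.325]);h=np.array([np.cos(v[2]),np.sin(v[2]),0])
def load(n):
    p=dict(manip.camera(n));p["pixels"]=cv2.imread(f"pics/{n}0.png")[:,:,::-1];return p
V=[]
for n in("scene","top"):
    p=load(n);V.append((n,p["pixels"],lambda X,p=p:proj(p,X)))
for n in("w2","w3"):
    p,W=pickle.load(open(n+".pkl","rb"));V.append((n,p["pixels"],lambda X,p=p,W=W:wproj(p,W,X)))
d=np.arange(-20,21,1.)
for n,im,f in V:
    g=cv2.cvtColor(im,cv2.COLOR_RGB2GRAY).astype(np.float32)
    for lab,ys in(("y-30",-30),("y0",0),("y30",30)):
        P=bedw(v,[[0,ys,36]])+d[:,None]*h
        q=f(P);prof=cv2.remap(g,q[:,0].astype(np.float32)[None],q[:,1].astype(np.float32)[None],cv2.INTER_LINEAR)[0]
        print(n,lab,prof[::2].astype(int).tolist(),"edge",d[np.argmin(np.gradient(prof))])
    # lateral ends: sweep along y at face mid-height, 
    R,_=Tbed(*v)
    for sg in(1,-1):
        e=np.arange(-14,15,1.);P=bedw(v,np.array([[-4,sg*50+k,36] for k in e]));q=f(P)
        prof=cv2.remap(g,q[:,0].astype(np.float32)[None],q[:,1].astype(np.float32)[None],cv2.INTER_LINEAR)[0]
        print(n,"end",sg,prof[::2].astype(int).tolist())
E
```

```text
scene y-30 [158, 158, 158, 158, 157, 155, 148, 139, 126, 121, 120, 103, 79, 39, 24, 22, 23, 22, 20, 20, 25] edge 5.0
scene y0 [155, 155, 155, 156, 156, 157, 151, 140, 127, 120, 121, 108, 88, 47, 20, 19, 19, 19, 21, 25, 35] edge 5.0
scene y30 [169, 169, 168, 168, 169, 167, 162, 147, 132, 118, 118, 111, 90, 57, 19, 20, 19, 17, 19, 23, 35] edge 6.0
scene end 1 [119, 118, 118, 117, 116, 115, 112, 102, 101, 118, 140, 155, 158, 159, 160]
scene end -1 [153, 155, 155, 153, 152, 154, 159, 160, 154, 141, 126, 119, 118, 119, 120]
top y-30 [98, 95, 98, 100, 100, 99, 99, 99, 104, 101, 89, 33, 10, 6, 7, 8, 10, 10, 8, 9, 14] edge 1.0
top y0 [96, 96, 96, 97, 98, 98, 99, 98, 95, 88, 64, 37, 13, 11, 7, 5, 8, 9, 9, 11, 12] edge 0.0
top y30 [96, 95, 93, 95, 96, 97, 98, 98, 97, 90, 69, 28, 18, 13, 9, 7, 9, 12, 9, 9, 14] edge 1.0
top end 1 [93, 90, 90, 95, 97, 93, 67, 61, 64, 73, 78, 84, 116, 133, 138]
top end -1 [97, 78, 81, 87, 92, 87, 75, 68, 92, 102, 104, 102, 97, 92, 95]
w2 y-30 [207, 163, 161, 164, 164, 164, 165, 165, 170, 170, 79, 43, 39, 36, 35, 36, 35, 36, 37, 36, 35] edge -1.0
w2 y0 [182, 159, 1
[... 173 characters left out ...]
, 36, 36, 37, 37, 39] edge -1.0
w2 end 1 [173, 171, 172, 173, 169, 172, 168, 210, 212, 207, 198, 206, 205, 209, 210]
w2 end -1 [202, 196, 187, 188, 189, 185, 178, 151, 161, 176, 181, 183, 182, 180, 179]
w3 y-30 [167, 156, 156, 158, 158, 158, 156, 114, 89, 82, 41, 27, 27, 25, 26, 25, 25, 23, 29, 24, 23] edge -6.0
w3 y0 [167, 170, 172, 169, 159, 158, 158, 158, 161, 158, 72, 43, 34, 34, 33, 33, 37, 35, 30, 28, 31] edge -1.0
w3 y30 [175, 170, 171, 172, 172, 172, 173, 174, 176, 188, 76, 46, 40, 39, 40, 40, 39, 38, 34, 38, 39] edge -1.0
w3 end 1 [185, 186, 184, 183, 183, 184, 157, 182, 217, 213, 217, 223, 224, 222, 222]
w3 end -1 [103, 105, 104, 105, 102, 102, 104, 107, 87, 85, 87, 88, 88, 87, 86]
```

The top and wrist views agree on the jaw face to ±1 mm; scene is 5 mm off. Carry the box over and turn it −83.4°.

```bash
python3 -m crank '[{"offset":[0,0,0.03],"spin":-2},{"offset":[0,0,0.06],"spin":-8},{"offset":[-0.01,-0.01,0.09],"spin":-15},{"offset":[-0.02,-0.03,0.12],"spin":-22},{"offset":[-0.03,-0.06,0.14],"spin":-29},{"offset":[-0.04,-0.09,0.15],"spin":-36},{"offset":[-0.05,-0.12,0.15],"spin":-43},{"offset":[-0.06,-0.15,0.15],"spin":-50}]'
python3 -m crank '[{"offset":[-0.005,-0.03,0],"spin":-7},{"offset":[-0.01,-0.055,0],"spin":-14},{"offset":[-0.013,-0.08,0],"spin":-21},{"offset":[-0.015,-0.1,0],"spin":-28},{"offset":[-0.015,-0.12,0],"spin":-33.4},{"offset":[-0.015,-0.13,0],"spin":-33.4},{"offset":[-0.015,-0.13,0],"spin":-33.4},{"offset":[-0.015,-0.13,0],"spin":-33.4}]'
```

```text
clock: 28.12
eef_pos: [548.2, 77.2, 220.6]
eef_rot: [3.132, 0.004, 0.821]
wrist_force: [0.5, -0.7, -4.5]
finger_gap: 33.8
clock: 28.78
eef_pos: [533.2, -52.6, 220.5]
eef_rot: [3.132, 0.004, 0.241]
wrist_force: [0.1, 1.0, -5.1]
finger_gap: 34.1
```

```bash
python3 -m crank '[{"offset":[0,0.001,-0.02],"spin":0},{"offset":[0,0.001,-0.04],"spin":0},{"offset":[0,0.001,-0.055],"spin":0},{"offset":[0,0.001,-0.065],"spin":0},{"offset":[0,0.001,-0.073],"spin":0},{"offset":[0,0.001,-0.08],"spin":0},{"offset":[0,0.001,-0.085],"spin":0},{"offset":[0,0.001,-0.085],"spin":0}]'
python3 -m crank '[{"offset":[0,0,-0.001],"spin":0},{"offset":[0,0,-0.002],"spin":0},{"offset":[0,0,-0.003],"spin":0},{"offset":[0,0,-0.004],"spin":0},{"offset":[0,0,-0.005],"spin":0},{"offset":[0,0,-0.006],"spin":0},{"offset":[0,0,-0.007],"spin":0},{"offset":[0,0,-0.008],"spin":0}]'
```

```text
clock: 29.45
eef_pos: [533.0, -51.4, 134.8]
eef_rot: [3.132, 0.005, 0.242]
wrist_force: [-0.2, 1.0, -5.6]
finger_gap: 33.9
clock: 30.12
eef_pos: [533.0, -51.4, 126.8]
eef_rot: [3.132, 0.004, 0.242]
wrist_force: [0.7, 0.0, -4.8]
finger_gap: 33.7
```

```bash
python3 -m crank '[{"offset":[0,0,-0.001],"spin":0},{"offset":[0,0,-0.0015],"spin":0},{"offset":[0,0,-0.002],"spin":0},{"offset":[0,0,-0.0025],"spin":0},{"offset":[0,0,-0.003],"spin":0},{"offset":[0,0,-0.0035],"spin":0},{"offset":[0,0,-0.004],"spin":0},{"offset":[0,0,-0.004],"spin":0}]'
```

```text
clock: 30.78
eef_pos: [533.1, -51.5, 122.8]
eef_rot: [3.132, 0.004, 0.242]
wrist_force: [-0.3, -1.0, -4.8]
finger_gap: 33.8
```

```bash
python3 -m crank '[{"offset":[0,0,-0.0005],"spin":0},{"offset":[0,0,-0.001],"spin":0},{"offset":[0,0,-0.0015],"spin":0},{"offset":[0,0,-0.002],"spin":0},{"offset":[0,0,-0.0025],"spin":0},{"offset":[0,0,-0.003],"spin":0},{"offset":[0,0,-0.003],"spin":0},{"offset":[0,0,-0.003],"spin":0}]'
```

```text
clock: 31.45
eef_pos: [533.8, -52.3, 120.9]
eef_rot: [3.13, 0.003, 0.242]
wrist_force: [-0.1, -5.0, 6.7]
finger_gap: 34.0
```

Contact with force toward the handle: corner on the jaw face and bed touched, as predicted. Back off 5 mm up and 4.5 mm toward the handle, then lower again.

```bash
python3 -m crank '[{"offset":[0,0,0.003],"spin":0},{"offset":[0,0,0.006],"spin":0},{"offset":[0.001,-0.0035,0.006],"spin":0},{"offset":[0.001,-0.0035,0.005],"spin":0},{"offset":[0.001,-0.0035,0.005],"spin":0},{"offset":[0.001,-0.0035,0.004],"spin":0},{"offset":[0.001,-0.0035,0.003],"spin":0},{"offset":[0.001,-0.0035,0.003],"spin":0}]'
```

```text
clock: 32.12
eef_pos: [534.6, -55.6, 123.4]
eef_rot: [3.131, 0.003, 0.242]
wrist_force: [-0.9, 0.1, -3.9]
finger_gap: 34.1
```

```bash
python3 -m crank '[{"offset":[0,0,0],"spin":0},{"offset":[0,0,0],"spin":0},{"offset":[0,0,0],"spin":0},{"offset":[0,0,0],"spin":0},{"offset":[0,0,0],"spin":0},{"offset":[0,0,0],"spin":0},{"offset":[0,0,0],"spin":0},{"offset":[0,0,0],"spin":0}]' 0.65
python3 -m crank '[{"offset":[-0.001,0.004,0],"spin":0},{"offset":[-0.002,0.008,0],"spin":0},{"offset":[-0.003,0.012,0],"spin":0},{"offset":[-0.004,0.016,0],"spin":0},{"offset":[-0.005,0.020,0],"spin":0},{"offset":[-0.006,0.024,0],"spin":0},{"offset":[-0.007,0.028,0],"spin":0},{"offset":[-0.007,0.028,0],"spin":0}]'
```

```text
clock: 32.78
eef_pos: [534.6, -55.7, 123.4]
eef_rot: [3.131, 0.003, 0.242]
wrist_force: [-0.2, 0.2, -1.2]
finger_gap: 61.2
clock: 33.45
eef_pos: [527.4, -26.9, 123.5]
eef_rot: [3.131, 0.003, 0.242]
wrist_force: [0.4, -0.1, 0.1]
finger_gap: 61.3
```

```bash
python3 - <<'E'
from vf import *
for n in("scene","top","wrist"):
    s=manip.read_state();p=manip.camera(n);cv2.imwrite(f"pics/{n}20.png",p["pixels"][:,:,::-1])
    R=manip.search_frame(p,"box");print(n,[(np.round(d["location"]).tolist(),round(d["conf"],2)) for d in R])
E
```

```text
scene [([547.0, -36.0, 138.0], 0.95), ([846.0, 97.0, 70.0], 0.81), ([350.0, 74.0, 74.0], 0.57)]
top [([838.0, 103.0, 94.0], 0.76), ([601.0, -176.0, 204.0], 0.7), ([493.0, -44.0, 147.0], 0.67), ([375.0, 113.0, 96.0], 0.53)]
wrist [([544.0, -20.0, 149.0], 0.81), ([405.0, 115.0, 26.0], 0.78), ([520.0, -455.0, 5.0], 0.57)]
```

```bash
python3 -m crank '[{"offset":[-0.001,0.003,0],"spin":0},{"offset":[-0.002,0.006,0],"spin":0},{"offset":[-0.002,0.009,0],"spin":0},{"offset":[-0.003,0.012,0],"spin":0},{"offset":[-0.004,0.015,0],"spin":0},{"offset":[-0.004,0.018,0],"spin":0},{"offset":[-0.004,0.018,0],"spin":0},{"offset":[-0.004,0.018,0],"spin":0}]'
python3 -m crank '[{"offset":[0,0,0.01],"spin":0},{"offset":[0,0,0.025],"spin":0},{"offset":[0,0,0.05],"spin":0},{"offset":[0,0,0.08],"spin":0},{"offset":[0,0,0.11],"spin":0},{"offset":[0,0,0.14],"spin":0},{"offset":[0,0,0.17],"spin":0},{"offset":[-0.02,0.02,0.20],"spin":0}]'
python3 -m crank '[{"offset":[-0.03,0.01,0],"spin":0},{"offset":[-0.06,0.02,0],"spin":0},{"offset":[-0.09,0.03,0],"spin":0},{"offset":[-0.12,0.03,0],"spin":0},{"offset":[-0.13,0.03,0],"spin":0},{"offset":[-0.13,0.03,0],"spin":0},{"offset":[-0.13,0.03,0],"spin":0},{"offset":[-0.13,0.03,0],"spin":0}]' 1
cat > bx.py <<'E'
from vf import *
def bedbox(v,a,c):  # c: box underside centre in bed frame, a: tilt about bed y
    P=boxpts(0,0,0)@Ro.from_euler("y",a).as_matrix().T+c
    return bedw(v,P)
v=np.array([530.4,-45.0,-1.325])
if __name__=="__main__":
  for n in("wrist","scene"):
    s=manip.read_state();p=manip.camera(n)
    if n=="wrist":
        W=wcam(p,s);f=lambda X:wproj(p,W,X)
    else:f=lambda X:proj(p,X)
    cv2.imwrite(f"pics/{n}21.png",p["pixels"][:,:,::-1])
    g=f(bedbox(v,0,[17,0,0])).mean(0);print(n,"expected",g)
    for r in manip.masks_of(p,"box"):
        ys,xs=np.nonzero(r["mask"])
        if np.hypot(xs.mean()-g[0],ys.mean()-g[1])<60:
            m=r["mask"];M=lambda c,a:sil(p,bedbox(v,a,c),f)
            # only visible pixels count: mask should lie inside silhouette; top edge outside jaws
            S=M([17,0,0],0)>.5;print(r["conf"],len(xs),"iou@nominal",(S&m).sum()/(S|m).sum(),"mask outside",(m&~S).sum())
            for a in(0,.1,-.1,.3,.6):
                best=max(((M([x,y,z],a)>.5)&m).sum()/((M([x,y,z],a)>.5)|m).sum() for x in(13,17,21,28) for y in(-6,0,6) for z in(0,5,12))
                print("tilt",a,round(float(best),3))
            b=np.array([17,0,0,0.]);c=lambda u:np.abs(M(u[:3],u[3]/60)-m)[: ].sum()
            R=minimize(c,b,method="Nelder-Mead",options=dict(initial_simplex=np.vstack([b,b+np.diag([5,5,5,5])])));print("fit",R.x[:3],R.x[3]/60,R.fun)
            break
E
python3 bx.py
```

```text
clock: 34.42
eef_pos: [523.6, -9.6, 123.5]
eef_rot: [3.13, 0.003, 0.242]
wrist_force: [0.7, -0.4, 0.2]
finger_gap: 61.0
clock: 35.08
eef_pos: [504.4, 8.6, 324.9]
eef_rot: [3.13, 0.004, 0.239]
wrist_force: [-0.6, 0.6, -0.2]
finger_gap: 61.3
clock: 35.75
eef_pos: [375.2, 38.4, 325.0]
eef_rot: [3.13, 0.004, 0.239]
wrist_force: [-0.3, 0.4, -0.4]
finger_gap: 93.9
wrist expected [412.95958365  99.18272474]
0.91 7275 iou@nominal 0.8349959557832299 mask outside 1081
tilt 0 0.855
tilt 0.1 0.752
tilt -0.1 0.94
tilt 0.3 0.496
tilt 0.6 0.392
fit [23.71590937  0.70395191 -3.21826072] -0.19532585271005168 154.23529411764707
scene expected [301.31871863 256.77970199]
0.74 1318 iou@nominal 0.005419281232173417 mask outside 1299
tilt 0 0.038
tilt 0.1 0.04
tilt -0.1 0.035
tilt 0.3 0.037
tilt 0.6 0.017
fit [ 19.86636286 -96.43771857  90.86018104] -1.2383922945259083 541.5137254901961
```

The box stands in the slot, centred (y≈0.7) and leaning back on the fixed jaw by about 0.19 rad, as the task says it would when set down loose. Closing the jaw will push its foot home. Go to the handle.

```bash
python3 -m crank '[{"offset":[0.03,-0.025,0],"spin":7},{"offset":[0.06,-0.05,0],"spin":14},{"offset":[0.09,-0.075,0],"spin":21},{"offset":[0.12,-0.10,0],"spin":28},{"offset":[0.15,-0.13,0],"spin":35},{"offset":[0.17,-0.16,0],"spin":42},{"offset":[0.19,-0.18,0],"spin":49},{"offset":[0.21,-0.20,0],"spin":56}]' 1
python3 -m crank '[{"offset":[0.01,-0.01,0],"spin":7},{"offset":[0.02,-0.02,0],"spin":14},{"offset":[0.026,-0.025,0],"spin":21},{"offset":[0.026,-0.025,-0.01],"spin":28},{"offset":[0.026,-0.025,-0.03],"spin":33.8},{"offset":[0.026,-0.025,-0.04],"spin":33.8},{"offset":[0.026,-0.025,-0.05],"spin":33.8},{"offset":[0.026,-0.025,-0.05],"spin":33.8}]'
python3 - <<'E'
from vf import *
v=np.array([530.3,-44.6,-1.33]);a=19.7
for k0 in (0,240,480):
    b=a+np.radians(k0);g0=bedw(v,grip(b))
    print(k0,[np.round((bedw(v,grip(b+np.radians(30*i)))-g0)[0]/1000,3).tolist() for i in range(1,9)])
E
```

```text
clock: 36.62
eef_pos: [586.0, -163.4, 323.4]
eef_rot: [3.132, 0.005, 1.221]
wrist_force: [0.2, 0.2, 0.2]
finger_gap: 94.0
clock: 37.28
eef_pos: [611.6, -188.3, 271.1]
eef_rot: [3.135, 0.003, 1.808]
wrist_force: [-0.1, 0.3, -1.4]
finger_gap: 94.0
0 [[0.017, -0.012, -0.023], [0.019, -0.03, -0.048], [0.006, -0.048, -0.069], [-0.019, -0.063, -0.081], [-0.049, -0.069, -0.079], [-0.077, -0.066, -0.065], [-0.094, -0.053, -0.042], [-0.096, -0.036, -0.017]]
240 [[0.013, 0.019, 0.021], [0.038, 0.033, 0.032], [0.069, 0.039, 0.031], [0.096, 0.036, 0.017], [0.113, 0.023, -0.006], [0.116, 0.006, -0.032], [0.102, -0.013, -0.053], [0.077, -0.027, -0.064]]
480 [[-0.03, -0.006, 0.002], [-0.058, -0.003, 0.016], [-0.075, 0.009, 0.039], [-0.077, 0.027, 0.064], [-0.064, 0.046, 0.085], [-0.039, 0.06, 0.096], [-0.009, 0.066, 0.095], [0.019, 0.063, 0.081]]
```

```bash
python3 -m crank '[{"offset":[0,0.001,-0.02],"spin":0},{"offset":[0,0.001,-0.04],"spin":0},{"offset":[0,0.001,-0.06],"spin":0},{"offset":[0,0.001,-0.08],"spin":0},{"offset":[0,0.001,-0.095],"spin":0},{"offset":[0,0.001,-0.101],"spin":0},{"offset":[0,0.001,-0.101],"spin":0},{"offset":[0,0.001,-0.101],"spin":0}]' 1
python3 -m crank '[{"offset":[0,0,0],"spin":0},{"offset":[0,0,0],"spin":0},{"offset":[0,0,0],"spin":0},{"offset":[0,0,0],"spin":0},{"offset":[0,0,0],"spin":0},{"offset":[0,0,0],"spin":0},{"offset":[0,0,0],"spin":0},{"offset":[0,0,0],"spin":0}]' 0 25
python3 -m crank '[{"offset":[0,0,0],"spin":0},{"offset":[0,0,0],"spin":0},{"offset":[0,0,0],"spin":0},{"offset":[0,0,0],"spin":0},{"offset":[0,0,0],"spin":0},{"offset":[0,0,0],"spin":0},{"offset":[0,0,0],"spin":0},{"offset":[0,0,0],"spin":0}]' 0 25
```

```text
clock: 37.95
eef_pos: [612.1, -187.4, 171.2]
eef_rot: [3.134, 0.004, 1.807]
wrist_force: [0.1, -0.7, 0.6]
finger_gap: 94.3
clock: 38.62
eef_pos: [612.0, -187.4, 171.2]
eef_rot: [3.134, 0.004, 1.807]
wrist_force: [-0.5, -0.6, 0.0]
finger_gap: 44.0
clock: 39.28
eef_pos: [611.8, -187.5, 171.0]
eef_rot: [3.134, 0.003, 1.807]
wrist_force: [-5.2, -2.1, -1.8]
finger_gap: 21.3
```

Gripped again. Wind clockwise: two turns in three calls.

```bash
python3 -m crank '[{"offset":[0.017,-0.012,-0.023],"spin":0},{"offset":[0.019,-0.03,-0.048],"spin":0},{"offset":[0.006,-0.048,-0.069],"spin":0},{"offset":[-0.019,-0.063,-0.081],"spin":0},{"offset":[-0.049,-0.069,-0.079],"spin":0},{"offset":[-0.077,-0.066,-0.065],"spin":0},{"offset":[-0.094,-0.053,-0.042],"spin":0},{"offset":[-0.096,-0.036,-0.017],"spin":0}]'
python3 -m crank '[{"offset":[0.013,0.019,0.021],"spin":0},{"offset":[0.038,0.033,0.032],"spin":0},{"offset":[0.069,0.039,0.031],"spin":0},{"offset":[0.096,0.036,0.017],"spin":0},{"offset":[0.113,0.023,-0.006],"spin":0},{"offset":[0.116,0.006,-0.032],"spin":0},{"offset":[0.102,-0.013,-0.053],"spin":0},{"offset":[0.077,-0.027,-0.064],"spin":0}]'
python3 -m crank '[{"offset":[-0.03,-0.006,0.002],"spin":0},{"offset":[-0.058,-0.003,0.016],"spin":0},{"offset":[-0.075,0.009,0.039],"spin":0},{"offset":[-0.077,0.027,0.064],"spin":0},{"offset":[-0.064,0.046,0.085],"spin":0},{"offset":[-0.039,0.06,0.096],"spin":0},{"offset":[-0.009,0.066,0.095],"spin":0},{"offset":[0.019,0.063,0.081],"spin":0}]'
```

```text
clock: 39.95
eef_pos: [515.5, -224.2, 155.3]
eef_rot: [3.13, 0.005, 1.804]
wrist_force: [35.9, 4.8, -15.0]
finger_gap: 21.5
clock: 40.62
eef_pos: [593.5, -252.4, 89.2]
eef_rot: [3.129, 0.006, 1.805]
wrist_force: [-2.0, 5.8, 15.4]
finger_gap: 21.8
clock: 41.28
eef_pos: [614.0, -187.6, 172.7]
eef_rot: [3.127, 0.008, 1.807]
wrist_force: [-20.3, -13.3, -12.2]
finger_gap: 21.6
```

```bash
python3 -m crank '[{"offset":[0.015,-0.012,-0.024],"spin":0},{"offset":[0.017,-0.03,-0.049],"spin":0},{"offset":[0.004,-0.048,-0.070],"spin":0},{"offset":[-0.021,-0.063,-0.082],"spin":0},{"offset":[-0.051,-0.069,-0.080],"spin":0},{"offset":[-0.079,-0.066,-0.066],"spin":0},{"offset":[-0.096,-0.053,-0.043],"spin":0},{"offset":[-0.098,-0.036,-0.018],"spin":0}]'
python3 -m crank '[{"offset":[0.013,0.019,0.021],"spin":0},{"offset":[0.038,0.033,0.031],"spin":0},{"offset":[0.069,0.039,0.030],"spin":0},{"offset":[0.096,0.036,0.016],"spin":0},{"offset":[0.113,0.023,-0.007],"spin":0},{"offset":[0.115,0.006,-0.033],"spin":0},{"offset":[0.101,-0.013,-0.054],"spin":0},{"offset":[0.076,-0.027,-0.065],"spin":0}]'
python3 bx.py 2>&1 | grep -v tilt
```

```text
clock: 41.95
eef_pos: [516.0, -224.4, 156.2]
eef_rot: [3.122, 0.01, 1.804]
wrist_force: [36.7, 5.5, -14.3]
finger_gap: 20.9
clock: 42.62
eef_pos: [593.1, -253.0, 89.8]
eef_rot: [3.12, 0.012, 1.805]
wrist_force: [-2.8, 5.9, 21.5]
finger_gap: 21.3
wrist expected [ 299.05578436 -114.77323122]
scene expected [301.31871863 256.77970199]
0.9 997 iou@nominal 0.4491180461329715 mask outside 4
fit [ 7.62939155 15.61901619  0.32942775] -0.25244379605296174 1058.549019607843
```

Opening is about 37 mm and the box mask lies inside the nominal silhouette. Continue for the last turn, slower at the end.

```bash
python3 -m crank '[{"offset":[0,0,0],"spin":0},{"offset":[-0.015,-0.005,-0.002],"spin":0},{"offset":[-0.03,-0.006,0.002],"spin":0},{"offset":[-0.045,-0.006,0.008],"spin":0},{"offset":[-0.059,-0.003,0.015],"spin":0},{"offset":[-0.069,0.002,0.026],"spin":0},{"offset":[-0.076,0.009,0.038],"spin":0},{"offset":[-0.078,0.027,0.063],"spin":0}]'
python3 - <<'E'
from vf import *
v=np.array([530.3,-44.6,-1.33]);a=19.7
b=a+np.radians(600);g0=bedw(v,grip(b))
for d in (30,15):print(d,[np.round((bedw(v,grip(b+np.radians(d*i)))-g0)[0]/1000,3).tolist() for i in range(1,9)])
b=a+np.radians(720);g0=bedw(v,grip(b))
print([np.round((bedw(v,grip(b+np.radians(20*i)))-g0)[0]/1000,3).tolist() for i in range(1,9)])
E
```

```text
clock: 43.48
eef_pos: [515.3, -226.8, 153.5]
eef_rot: [3.116, 0.014, 1.802]
wrist_force: [40.9, 3.0, -11.4]
finger_gap: 21.3
30 [[0.013, 0.019, 0.021], [0.038, 0.033, 0.032], [0.069, 0.039, 0.031], [0.096, 0.036, 0.017], [0.113, 0.023, -0.006], [0.116, 0.006, -0.032], [0.102, -0.013, -0.053], [0.077, -0.027, -0.064]]
15 [[0.005, 0.009, 0.012], [0.013, 0.019, 0.021], [0.025, 0.026, 0.028], [0.038, 0.033, 0.032], [0.053, 0.037, 0.033], [0.069, 0.039, 0.031], [0.083, 0.039, 0.025], [0.096, 0.036, 0.017]]
[[0.013, -0.007, -0.015], [0.02, -0.018, -0.031], [0.019, -0.03, -0.048], [0.012, -0.043, -0.063], [-0.001, -0.054, -0.074], [-0.019, -0.063, -0.081], [-0.039, -0.068, -0.081], [-0.059, -0.069, -0.076]]
```

```bash
python3 -m crank '[{"offset":[0.005,0.010,0.013],"spin":0},{"offset":[0.013,0.020,0.022],"spin":0},{"offset":[0.025,0.027,0.029],"spin":0},{"offset":[0.038,0.035,0.033],"spin":0},{"offset":[0.053,0.039,0.034],"spin":0},{"offset":[0.069,0.041,0.032],"spin":0},{"offset":[0.083,0.041,0.026],"spin":0},{"offset":[0.096,0.038,0.018],"spin":0}]'
python3 -m crank '[{"offset":[0.013,-0.007,-0.015],"spin":0},{"offset":[0.02,-0.018,-0.031],"spin":0},{"offset":[0.019,-0.03,-0.048],"spin":0},{"offset":[0.012,-0.043,-0.063],"spin":0},{"offset":[-0.001,-0.054,-0.074],"spin":0},{"offset":[-0.019,-0.063,-0.081],"spin":0},{"offset":[-0.019,-0.063,-0.081],"spin":0},{"offset":[-0.019,-0.063,-0.081],"spin":0}]'
```

```text
clock: 44.15
eef_pos: [613.5, -188.5, 173.4]
eef_rot: [3.112, 0.017, 1.803]
wrist_force: [-2.6, -2.7, 3.5]
finger_gap: 21.4
clock: 44.82
eef_pos: [594.0, -252.1, 92.4]
eef_rot: [3.113, 0.017, 1.802]
wrist_force: [-1.5, -2.4, -0.2]
finger_gap: 21.1
```

Wound to about 34.4 rad. Release, lift clear, then check.

```bash
python3 -m crank '[{"offset":[0,0,0],"spin":0},{"offset":[0,0,0],"spin":0},{"offset":[0,0,0],"spin":0},{"offset":[0,0,0],"spin":0},{"offset":[0,0,0],"spin":0},{"offset":[0,0,0],"spin":0},{"offset":[0,0,0],"spin":0},{"offset":[0,0,0.005],"spin":0}]' 1
python3 -m crank '[{"offset":[0,0,0.02],"spin":0},{"offset":[0,-0.005,0.05],"spin":0},{"offset":[0,-0.01,0.08],"spin":0},{"offset":[0,-0.01,0.115],"spin":0},{"offset":[0,-0.01,0.15],"spin":0},{"offset":[0,-0.01,0.19],"spin":0},{"offset":[0,-0.01,0.22],"spin":0},{"offset":[0,-0.01,0.25],"spin":0}]'
python3 -m crank '[{"offset":[-0.03,0.0,0],"spin":-7},{"offset":[-0.06,0,0],"spin":-14},{"offset":[-0.09,0,0],"spin":-21},{"offset":[-0.12,0.0,0],"spin":-28},{"offset":[-0.15,0.02,0],"spin":-35},{"offset":[-0.18,0.04,0],"spin":-42},{"offset":[-0.2,0.06,0],"spin":-49},{"offset":[-0.2,0.08,0],"spin":-55}]'
python3 bx.py; python3 - <<'E'
from vf import *
for n in("scene","top"):
    p=manip.camera(n);f=lambda X:proj(p,X)
    print(n,[np.round(manip.search_frame(p,o)[0]["location"]).tolist() if manip.search_frame(p,o) else None for o in("spare","mouse","mug","screwdriver","speaker","book","mic","jaw","handle_grip")])
E
```

```text
clock: 45.48
eef_pos: [593.6, -251.8, 96.6]
eef_rot: [3.114, 0.016, 1.802]
wrist_force: [0.8, 1.3, 0.5]
finger_gap: 71.3
clock: 46.15
eef_pos: [593.3, -261.6, 349.5]
eef_rot: [3.113, 0.017, 1.802]
wrist_force: [0.2, 0.4, 0.0]
finger_gap: 93.9
clock: 46.82
eef_pos: [390.7, -181.0, 350.9]
eef_rot: [3.11, 0.016, 0.834]
wrist_force: [0.4, 0.2, 0.4]
finger_gap: 93.5
wrist expected [315.83619802  38.91489011]
0.75 5308 iou@nominal 0.7705394794241676 mask outside 9
tilt 0 0.771
tilt 0.1 0.798
tilt -0.1 0.74
tilt 0.3 0.789
tilt 0.6 0.452
fit [-18.77440664   5.12815962  -6.62937859] 0.33557678639766925 439.9176470588235
scene expected [301.31871863 256.77970199]
0.66 1304 iou@nominal 0.002569960022844089 mask outside 1295
tilt 0 0.034
tilt 0.1 0.036
tilt -0.1 0.031
tilt 0.3 0.033
tilt 0.6 0.013
fit [ 19.0568162  -94.53188187  95.44138431] -1.3079912317261548 597.756862745098
scene [[436.0, 246.0, 30.0], [377.0, -364.0, 22.0], [312.0, 345.0, 59.0], [730.0, -38.0, 27.0], [790.0, 214.0, 107.0], [584.0, 441.0, 35.0], [546.0, -511.0, 10.0], [541.0, -90.0, 134.0], [577.0, -202.0, 148.0]]
top [[431.0, 255.0, 30.0], [408.0, -373.0, 20.0], [304.0, 368.0, 39.0], [723.0, -31.0, 27.0], [770.0, 241.0, 124.0], [576.0, 459.0, 29.0], [533.0, -498.0, 128.0], [537.0, -86.0, 136.0], [580.0, -221.0, 145.0]]
```

Other things are unchanged; the top view's mouse is partly hidden by the arm, and scene has it at its start position. To judge the box squarely, go back to the earlier viewing pose where the fit was good.

```bash
python3 -m crank '[{"offset":[0,0.03,0],"spin":-7},{"offset":[0,0.06,0],"spin":-14},{"offset":[0,0.09,0],"spin":-21},{"offset":[0,0.12,0],"spin":-28},{"offset":[-0.01,0.15,-0.01],"spin":-34},{"offset":[-0.015,0.18,-0.02],"spin":-34},{"offset":[-0.015,0.21,-0.025],"spin":-34},{"offset":[-0.015,0.22,-0.025],"spin":-34}]'
python3 - <<'E'
from bx import *
s=manip.read_state();p=manip.camera("wrist");W=wcam(p,s);f=lambda X:wproj(p,W,X)
vv=np.array([530.4,-45,-1.325])
m=manip.masks_of(p,"box")
g=f(bedbox(vv,0,[17,0,0])).mean(0);print(g)
m=[r["mask"] for r in m if np.hypot(*(np.argwhere(r["mask"]).mean(0)[::-1]-g))<60][0]
# upper part of the box (bed z 45..94) is free of the jaws: compare there only
def up(a,c):
    P=boxpts(0,0,0);P[:,2]=np.where(P[:,2]>0,94,0);return sil(p,bedw(vv,P@Ro.from_euler("y",a).as_matrix().T+c),f)
def jaws():
    J=np.zeros((480,640))
    for x0,x1 in((-25,0),(34,86)):
        P=np.array([[x,y,z] for x in(x0,x1) for y in(-52,52) for z in(-10,36)],float);J=np.maximum(J,sil(p,bedw(vv,P),f))
    return J
free=(jaws()<.01)
print("mask px",m.sum(),"free mask",(m&free).sum())
c=lambda u:(np.abs(up(u[2]/60,[u[0],u[1],0])-m)*free).sum()
for b in([17,0,0.],[22,0,-8.],[17,0,8.]):
    b=np.array(b);R=minimize(c,b,method="Nelder-Mead",options=dict(initial_simplex=np.vstack([b,b+np.diag([5,5,5])])));print("fit x,y",R.x[:2],"tilt",R.x[2]/60,R.fun)
print("nominal cost",c([17,0,0]),"tilt .1",c([17,0,6]),"tilt -.1",c([17,0,-6]),"-.19",c([23,0,-11.5]))
yy=(m&~(up(0,[17,0,0])>.5));print("outside nominal",yy.sum(), s["eef_pos"],s["eef_rot"])
E
```

```text
clock: 49.58
eef_pos: [377.5, 41.1, 323.7]
eef_rot: [3.113, 0.018, 0.25]
wrist_force: [-0.3, 0.2, 0.1]
finger_gap: 94.0
[413.40507094 100.20867557]
mask px 5201 free mask 2372
fit x,y [15.85003128 -0.16030236] tilt 0.05163179998298226 133.41960784313727
fit x,y [13.90876487  0.3393173 ] tilt 0.07287561594349883 135.32941176470587
fit x,y [15.31278432 -0.16823967] tilt 0.062377775941518644 135.6627450980392
nominal cost 207.87450980392157 tilt .1 285.956862745098 tilt -.1 1071.756862745098 -.19 1174.9960784313726
outside nominal 4 [377.49917539  41.05959954 323.67672899] [3.11323119 0.01754069 0.25036688]
```

```bash
python3 -c "
from cell import manip
print(manip.sign_off())"
```

```text
the job is handed in; nothing more can be done
None
```

I put the larger aluminium box on its long edge in the vise, wound the jaw closed on it and handed the job in at about 50 s of the 72 s allowed. The hand-in gives no verdict.

**What I did**
- My first try at the handle missed. The fingertips sit about 36 mm higher than the reported tool position, which I found with a touch probe towards the desk that met no contact.
- I opened the jaw by two turns, to about 57 mm. I then lowered the box upright into the slot and let it tip back onto the fixed jaw.
- I wound the crank clockwise from about 7.1 to about 34.4 rad, then released it and moved the arm clear.

**Last checks**
- **Box before clamping:** centred, but leaning about 0.19 rad on the fixed jaw with its foot at x≈24 mm. That is more than the 0.12 rad allowed for step 1, so that step was only met once the closing jaw had pushed the foot home. I saw no clean proof of the moment it was met.
- **Box after clamping:** x≈16 mm, y≈0 and tilt about 0.05 rad, from a silhouette fit that is good to a few hundredths of a radian.
- **Clamp force:** about 22 N, inferred from the crank angle and the rubber's give, not measured.
- **Other things:** the scene camera shows them all within a few mm of their start. The top view put the mouse about 40 mm off. I put that down to the arm hiding part of it, since the scene camera had it where it began.
- **Disagreements and failures:** the scene camera disagreed with the top and wrist cameras by about 5 mm on the fixed jaw. Its box mask also failed in the last check, so I set it aside.

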